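# Run the joint probe along the panel's glue seam

## Task

Check the glue seam on the panel with the orange spring-tipped stylus: first lay the stylus in its sloping rest, tip down the slope, and let go, so that you can take it again in a writing grip. Then, holding it nearly upright (leaning no more than about 30 degrees), set its tip lightly on the red dot and draw it slowly (about 3 cm a second) along the seam, round the corner to the blue dot, always touching, never leaving the seam and without lifting on the way. Finally lay it back in the sloping rest, tip down the slope, let go, and leave everything else on the bench where it is.

Things in the scene. Friction and masses are not known exactly. Their poses are not given: they have to be found in the camera images.
- stylus: joint probe: orange square body 110 x 24 x 24 mm with black bands, 100 g, and at one end a steel nose (9 mm across, 25 long) with a 6 mm dark spring plunger. Origin: middle of the body's underside as it lies (12 mm below its long axis); x along the body to the tip, z up from that underside. Starts lying on the bench, tip roughly away from the robot
- stylus_mid (a point): middle of the stylus's square body, on its long axis (12 mm from each long face, 55 mm from each end)
- stylus_tip (a point): centre of the round plunger tip (radius 3 mm), 95 mm from stylus_mid along the long axis when extended. The plunger springs back up to 10 mm into the nose: 1 N at first touch, 4 N fully in, so press it in by some 3 to 7 mm.
- rest: wooden rest, screwed down: foot 150 x 90 x 14 mm with a narrow beam (12 mm wide, 126 long) sloping down 40 deg to its +x side. Origin: middle of the foot's underside. A 6 mm lip at the low end stops the stylus's square shoulder (nose passes over it). Flared cheeks at both ends (29 mm apart, 16 mm high) keep it on; the 75 mm between them are free for fingers astride the beam
- seat: the seat of the rest: its origin is where stylus_mid lies when the stylus is seated, shoulder against the lip (100 mm above the bench, 12 mm above the beam's face); x points down the slope 40 degrees below level, the way the tip points; y is level; z is square to the slope, up
- panel: light wooden panel 180 x 130 x 30 mm, fixed flat between four round dogs (18 mm across, 24 high, at its long sides), a dark board let in flush at one corner. Origin: middle of the underside; z up, x along the 180 mm side, y along the 130 mm side; top face at z = 30 mm. The seam is the edge between dark and light wood
- seam_start (a point): red dot (16 mm across) on the seam, on the panel's top face: start of the path, at panel x 50, y 25 mm
- seam_corner (a point): the inner right-angled corner of the seam, 90 mm from the start, at panel x -40, y 25 mm, top face
- seam_end (a point): blue dot (16 mm across) on the seam: end of the path, 65 mm from the corner, at panel x -40, y -40 mm, top face
- screw_jar: closed glass jar with black cap, 56 mm across, 70 mm high; origin at the centre of its underside; a bystander, not to be disturbed
- offcut: flat wooden offcut 50 x 110 x 22 mm; origin at the centre of its underside; a bystander, not to be disturbed
- tape_measure: yellow tape measure 62 x 34 x 58 mm; origin at the centre of its underside; a bystander, not to be disturbed
- screwdriver: red-handled screwdriver lying on the bench; origin at the centre of its underside; a bystander, not to be disturbed
- tube: aluminium square tube 160 x 30 x 30 mm lying down; origin at the centre of its underside; a bystander, not to be disturbed
- block: wooden block 70 x 60 x 60 mm; origin at the centre of its underside; a bystander, not to be disturbed
Mind the look-alikes: they are no part of the job. Of the things that look like the panel, take the one that is farthest to the robot's right at the start.

How it is judged:
By the outcome, as a careful person would: the job done as asked, in the order asked, and still so for the second after the job is handed in, with the robot touching nothing.
It also fails if it takes over 72 s, if anything falls off the work surface, if the arm or the gripper's body presses on something with over 40 N, if the wrist force passes 120 N, or if a joint passes its speed limit or range.

## Robot

A 6-joint arm with a two-finger parallel gripper is mounted at the origin on the work surface. World frame = base frame: x ahead of the robot, y to its left, z up, the work surface at z = 0. Lengths are in m, angles in degrees, forces in N, time in s.
With the tool pointing down it reaches from about 0.35 to 0.875 m from the base axis. Payload 4.2 kg.
Tool frame: the origin (TCP) lies where the fingers leave the gripper's body, on its centre line; the fingertips stand 70 mm ahead of it and the grasp point (between the pads) lies 51 mm ahead of it; z points along the fingers, y is the direction in which the jaws open and shut (so a half turn about z gives the same grasp; the last joint's range is limited). The gripper opens to 87 mm and grips with 3 to 60 N. Pads are 19 mm wide; open, the fingers measure 117 mm over their backs; the gripper's body (75 mm by 190 mm) begins 51 mm behind the grasp point.
Start: joints at [-55.6, 22.042, 0.453, 0, -68.411, -14.817], TCP at [0.21, -0.589, 0.292] pointing down, gripper open.
Joint ranges: [-179.83, 179.83], [-69.29, 118.12], [-61.27, 80.66], [-181.25, 117.63], [-171.15, -9.14], [-177.46, 177.46]. Speed limits (degrees/s): [159.86, 159.86, 180, 180, 180, 180].

## Interface

Orientations are given as a 3x3 rotation matrix whose columns are the frame's x, y, z axes.
In Python, from station import sense, capture, camera_model, finish_job gives the robot as it stands.
- The arm moves only by the shell command python3 -m inch 'ROWS'. ROWS is JSON, a list of rows, each an object with "hand": the closure, from 0 (fully open) to 1 (shut); "slide": the shift along the world's x, y, z in cm, a list of three; "yaw": the turn about the world's z in rad. A call has 1 to 10 rows; each row is the pose to reach, as a shift and turn from the pose commanded when the call began; what a row does not reach only later rows make up. A row lasts 1/8 s, in which the tool goes at most 62.5 mm and 10.7 degrees, less where a joint would pass 70% of its speed; a pose out of reach is approached as far as the arm can. A call with a gripper value outside its range is refused whole. The fingers move at their own pace and stop on an object; the grip force is fixed at half the most. Time passes only in rows, so rows that repeat a pose let the fingers close. It gives the time, the measured TCP pose, the force and the opening at its end, in the units of the state.
- sense(): the state, without advancing time (a new reading comes with each control period).
- capture(name): name is "side" or "top" or "wrist"; returns the picture (400x640x3 uint8, blue, green, red); there is no depth.
- camera_model(name): a dict with "mtx" (3x3 intrinsics, pixels), "xyz" and "orientation" of the camera in the world; the wrist camera has in their place "tool_from_camera" (4x4, takes a point from camera to tool coordinates, whose origin is the TCP and whose axes are the flange's). Camera axes: x right, y up, looking along -z (the intrinsics and any distortion apply to the point x, -y, -z); pixel columns grow to the right and rows downward; lengths in m; the calibration is good to about 2 mm. A picture is of the moment at which its call begins: read the wrist's pose just before it. camera_model takes no time and is no camera call.
- finish_job(): hands the job in, once; it reports no verdict.
The state is a dict: "time_s": time; "joints": joint angles; "joint_velocities": joint speeds; "effort": joint torques, N m; "tcp_pos": TCP position; "ee_rot": TCP orientation; "wrist_force": force on the tool from outside, world axes, zero at the start; "moment": the same for the moment, N m; "gripper_width": opening from 0.0 (shut) to 1.0 (fully open).
Only numpy, scipy, OpenCV 4.12 (cv2) and the standard library are available. Lean on these libraries where they do the work, as an engineer would, in place of code of your own. Each camera call takes 0.05 s, during which the arm holds its last target. There are 200 camera calls.

## Working session

There is one attempt and no reset: what is moved stays moved. The work goes in short steps, Python scripts to look and compute and a shell command to move; the robot and the scene stay as the last step left them, time stands still between calls to the robot, and variables do not carry over. Pictures are saved under pics/ and viewed, about 8 in all and at most 12, crops included, and the job is handed in when it is done.

```bash
mkdir -p pics; ls; python3 - <<'E'
from station import *
import cv2,numpy as np
for n in("top","side"):
    cv2.imwrite(f"pics/{n}0.png",capture(n)); m=camera_model(n); print(n,{k:np.round(v,4).tolist() if not isinstance(v,str) else v for k,v in m.items()})
print(camera_model("wrist"))
s=sense();print(s)
E
```

```text
pics
top {'mtx': [[435.7714, 0.0, 321.2736], [0.0, 435.7714, 194.7971], [0.0, 0.0, 1.0]], 'xyz': [0.2596, -0.0035, 1.5808], 'orientation': [[-0.0064, 0.9885, -0.1512], [-1.0, -0.0057, 0.0048], [0.0039, 0.1512, 0.9885]]}
side {'mtx': [[430.0132, 0.0, 319.2336], [0.0, 430.0132, 204.6033], [0.0, 0.0, 1.0]], 'xyz': [-0.3071, 0.7637, 1.1235], 'orientation': [[-0.6859, 0.4851, -0.5425], [-0.7277, -0.4637, 0.5054], [-0.0064, 0.7414, 0.671]]}
{'mtx': array([[295.30230611,   0.        , 315.38039877],
       [  0.        , 295.30230611, 198.38696888],
       [  0.        ,   0.        ,   1.        ]]), 'tool_from_camera': array([[ 4.53951397e-04,  9.58877674e-01,  2.83819310e-01,
         7.93220878e-02],
       [ 9.99999854e-01, -5.18318230e-04,  1.51689635e-04,
        -1.61052933e-04],
       [ 2.92560527e-04,  2.83819200e-01, -9.58877769e-01,
        -9.40244176e-02],
       [ 0.00000000e+00,  0.00000000e+00,  0.00000000e+00,
         1.00000000e+00]])}
{'time_s': 0.1, 'joints': array([-5.55990399e+01,  2.20854462e+01,  3.89336220e-01, -2.45427290e-02,
       -6.84126272e+01, -1.48163226e+01]), 'joint_velocities': array([-0.07428197, -0.03573129,  0.10956517,  0.04633026,  0.05602099,
        0.05746168]), 'effort': array([ 3.27745265e-04, -3.91688061e+01,  1.87935805e+01,  4.23187941e+00,
        1.34651075e-02, -7.43045962e-05]), 'tcp_pos': array([ 0.20938434, -0.58846164,  0.29129226]), 'ee_rot': array([[-9.42200267e-01, -3.35049406e-01, -7.43570249e-04],
       [-3.35050216e-01,  9.42198570e-01,  1.79090789e-03],
       [ 1.00548201e-04,  1.93652726e-03, -9.99998120e-01]]), 'wrist_force': array([0.17041932, 0.09787083, 0.51455678]), 'moment': array([-0.0086088 , -0.01904838,  0.02941664]), 'gripper_width': 0.994963406580591}
```

View pics/top0.png

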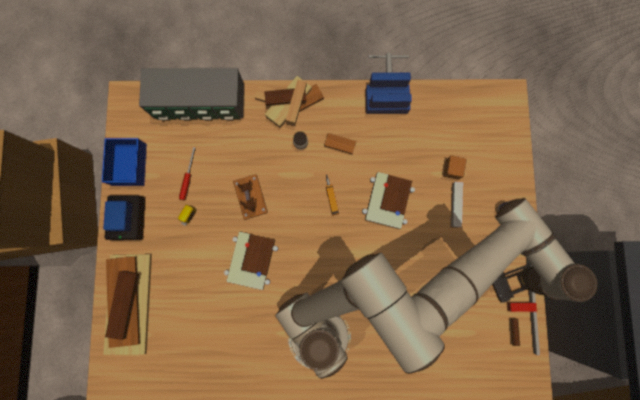

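View pics/side0.png

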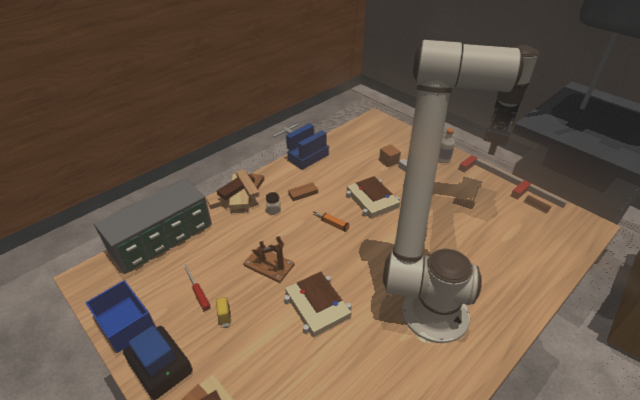

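```bash
cat > h.py <<'E'
from station import *
import cv2,numpy as np
def pose(name):
    m=camera_model(name)
    if name=="wrist":
        s=sense();T=np.eye(4);T[:3,:3]=s["ee_rot"];T[:3,3]=s["tcp_pos"];T=T@m["tool_from_camera"]
        return m["mtx"],T[:3,:3],T[:3,3]
    return m["mtx"],np.array(m["orientation"]),np.array(m["xyz"])
def ray(P,uv,z):
    K,R,t=P;d=np.linalg.inv(K)@[uv[0],uv[1],1];d=R@(d*[1,-1,-1]);return t+d*(z-t[2])/d[2]
def proj(P,X):
    K,R,t=P;c=R.T@(np.asarray(X)-t);c=c*[1,-1,-1];p=K@c;return p[:2]/p[2]
def tri(P1,u1,P2,u2):
    a=[];b=[]
    for P,u in((P1,u1),(P2,u2)):
        p=ray(P,u,0);d=p-P[2];d/=np.linalg.norm(d);M=np.eye(3)-np.outer(d,d);a.append(M);b.append(M@P[2])
    return np.linalg.lstsq(np.vstack(a),np.hstack(b),rcond=None)[0]
E
python3 - <<'E'
from h import *
P=pose("top")
for n,u,z in(("stylus",(332,197),.012),("panel",(390,200),.03),("rest",(250,197),.014),("jar",(300,141),.07),("tube",(457,203),.03),("offcut",(340,143),.022),("block",(455,167),.06),("sd",(187,175),.01)):print(n,np.round(ray(P,u,z),3))
im=capture("top");c=cv2.resize(im[130:240,225:425],None,fx=4,fy=4,interpolation=cv2.INTER_CUBIC);cv2.imwrite("pics/c.png",c)
E
```

```text
stylus [ 0.491 -0.05   0.012]
panel [ 0.477 -0.258  0.03 ]
rest [0.493 0.248 0.014]
jar [0.686 0.064 0.07 ]
tube [ 0.464 -0.499  0.03 ]
offcut [ 0.691 -0.081  0.022]
block [ 0.59  -0.489  0.06 ]
sd [0.576 0.481 0.01 ]
```

View pics/c.png

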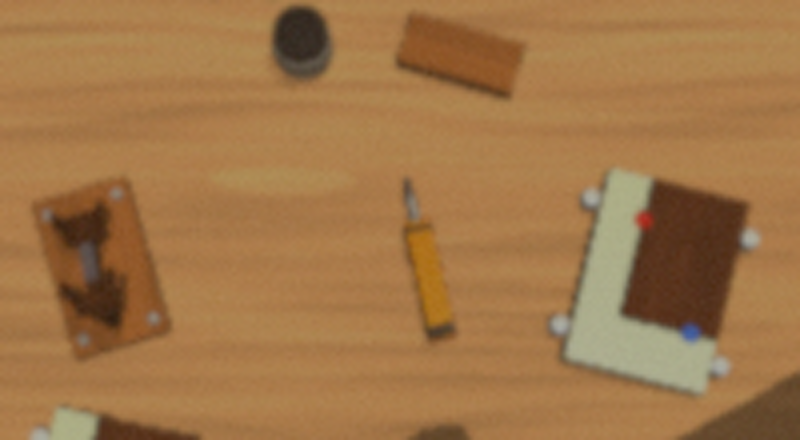

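```bash
python3 -m inch '[{"hand":0,"slide":[12,18,0],"yaw":0},{"hand":0,"slide":[25,39,0],"yaw":-0.13},{"hand":0,"slide":[25,39,0],"yaw":-0.13},{"hand":0,"slide":[25,39,0],"yaw":-0.13},{"hand":0,"slide":[25,39,0],"yaw":-0.13},{"hand":0,"slide":[25,39,0],"yaw":-0.13},{"hand":0,"slide":[25,39,0],"yaw":-0.13},{"hand":0,"slide":[25,39,0],"yaw":-0.13},{"hand":0,"slide":[25,39,0],"yaw":-0.13},{"hand":0,"slide":[25,39,0],"yaw":-0.13}]'
python3 - <<'E'
from h import *
P=pose("wrist");im=capture("wrist");cv2.imwrite("pics/w1.png",im);np.savez("w1.npz",K=P[0],R=P[1],t=P[2],im=im)
E
```

```text
time_s: 1.4
tcp_pos: [0.4591, -0.1991, 0.292]
ee_rot: [[-0.978, -0.21, -0.001], [-0.21, 0.978, 0.0], [0.001, 0.0, -1.0]]
wrist_force: [0.3, -0.3, 0.4]
gripper_width: 1.002
```

View pics/w1.png

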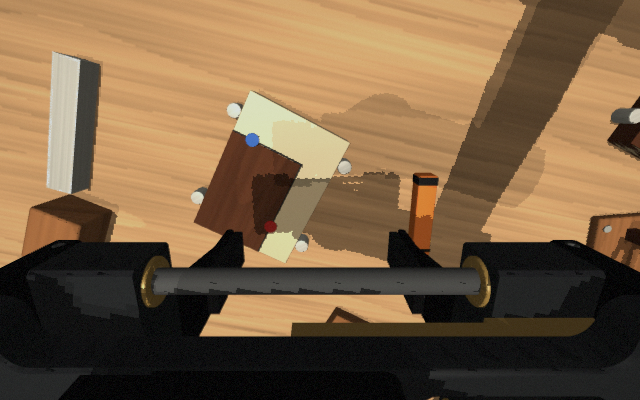

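```bash
python3 - <<'E'
from h import *
d=np.load("w1.npz");P=(d["K"],d["R"],d["t"]);im=d["im"];hsv=cv2.cvtColor(im,cv2.COLOR_BGR2HSV)
def cen(mask,box):
    m=np.zeros_like(mask);x0,y0,x1,y1=box;m[y0:y1,x0:x1]=mask[y0:y1,x0:x1]
    n,l,s,c=cv2.connectedComponentsWithStats(m);i=1+np.argmax(s[1:,4]);return c[i],s[i],(l==i)
H,S,V=cv2.split(hsv)
red=(((H<6)|(H>174))&(S>170)&(V>80)).astype(np.uint8)
blue=((H>100)&(H<125)&(S>120)).astype(np.uint8)
r,sr,_=cen(red,(255,212,285,240));b,sb,_=cen(blue,(240,128,265,152))
pr,pb=ray(P,r,.03),ray(P,b,.03)
print("red",r,sr,pr,"blue",b,sb,pb,"dist",np.linalg.norm(pr-pb),"exp",np.hypot(90,65))
pc=ray(P,(302,165),.03)
# panel pose from red->blue: local vec (-90,-65)
a=np.arctan2(*(pb-pr)[[1,0]])-np.arctan2(-.065,-.09);ux=np.array([np.cos(a),np.sin(a)]);uy=np.array([-ux[1],ux[0]])
mid=(pr+pb)[:2]/2;start=mid+.045*ux+.0325*uy;corner=start-.09*ux;end=corner-.065*uy
print("ang",np.degrees(a),"start",start,"corner",corner,"end",end,"corner px",proj(P,[*corner,.03]))
org=((H>8)&(H<20)&(S>200)&(V>110)).astype(np.uint8)
o,so,m=cen(org,(400,165,445,255));print(o,so)
ys,xs=np.nonzero(m)
box=cv2.minAreaRect(np.c_[xs,ys].astype(np.float32));print(box)
for px in((413.5,176),(438,176),(411,247),(431,247)):print(px,ray(P,px,.024))
T=pose("top");t=capture("top");th=cv2.cvtColor(t,cv2.COLOR_BGR2HSV)
m2=((th[...,0]>8)&(th[...,0]<22)&(th[...,1]>200)&(th[...,2]>100)).astype(np.uint8)
o,so,m=cen(m2,(318,170,345,220));ys,xs=np.nonzero(m);pts=np.array([ray(T,(x,y),.02)[:2] for x,y in zip(xs,ys)])
c=pts.mean(0);w,v=np.linalg.eigh(np.cov((pts-c).T));print("top stylus",so,c,np.degrees(np.arctan2(*v[::-1,1])),[ (pts-c)@v[:,1]] and ((pts-c)@v[:,1]).min(),((pts-c)@v[:,1]).max())
c=cv2.resize(im[160:260,220:460],None,fx=3,fy=3);cv2.imwrite("pics/w1c.png",c)
E
```

```text
red [269.73831776 226.03738318] [264 221  12  11 107] [ 0.53333069 -0.24386013  0.03      ] blue [251.81751825 139.50364964] [245 133  14  14 137] [ 0.42907388 -0.28313249  0.03      ] dist 0.11140825448255587 exp 111.01801655587259
ang -15.196831770461419 start [ 0.5331481  -0.24392891] corner [ 0.44629531 -0.22033669] end [ 0.42925648 -0.28306371] corner px [300.81776265 164.59317921]
[422.19407008 231.21832884] [413 215  19  34 371]
((421.975341796875, 231.2595672607422), (16.781211853027344, 33.70463943481445), 5.44033145904541)
(413.5, 176) [ 0.43184186 -0.07982527  0.024     ]
(438, 176) [ 0.42539564 -0.04987624  0.024     ]
(411, 247) [ 0.52574579 -0.05368898  0.024     ]
(431, 247) [ 0.52009003 -0.027417    0.024     ]Traceback (most recent call last):
  File "<stdin>", line 24, in <module>
  File "<stdin>", line 5, in cen
    return _wrapfunc(a, 'argmax', axis=axis, out=out, **kwds)
    return bound(*args, **kwds)
ValueError: attempt to get argmax of an empty sequence
```

```bash
python3 -m inch '[{"hand":0,"slide":[3,6,-2],"yaw":0.02},{"hand":0,"slide":[7,15,-5],"yaw":0.02},{"hand":0,"slide":[7,15,-5],"yaw":0.02},{"hand":0,"slide":[7,15,-5],"yaw":0.02},{"hand":0,"slide":[7,15,-5],"yaw":0.02},{"hand":0,"slide":[7,15,-5],"yaw":0.02}]'
python3 - <<'E'
from h import *
P=pose("wrist");im=capture("wrist");cv2.imwrite("pics/w2.png",im);np.savez("w2.npz",K=P[0],R=P[1],t=P[2],im=im)
E
```

```text
time_s: 2.25
tcp_pos: [0.5292, -0.0501, 0.2428]
ee_rot: [[-0.974, -0.228, 0.001], [-0.228, 0.974, 0.0], [-0.001, -0.0, -1.0]]
wrist_force: [-0.1, 0.2, -0.7]
gripper_width: 0.997
```

View pics/w2.png

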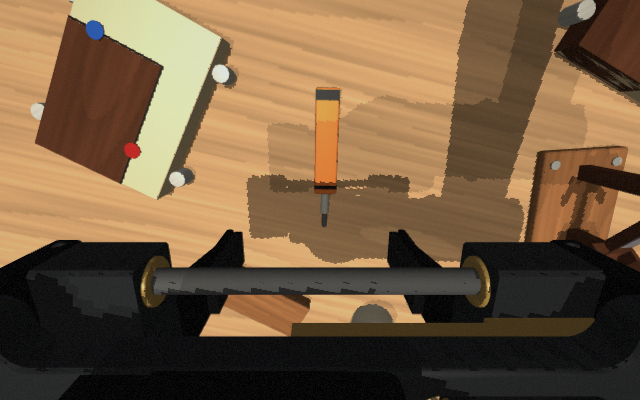

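```bash
python3 - <<'E'
from h import *
d=np.load("w2.npz");P=(d["K"],d["R"],d["t"])
a=np.array([ray(P,p,.024)[:2] for p in((316.5,101),(341,101),(314.5,186),(337.5,187))])
tail=np.array([ray(P,p,.024)[:2] for p in((316,88),(341,88))]);tip=ray(P,(324,226.5),.012)
print(a,tail,tail.mean(0),tip)
v=tip[:2]-tail.mean(0);L=np.linalg.norm(v);print(L,np.degrees(np.arctan2(v[1],v[0])),"mid from tip",tip[:2]-v/L*.095-0*v,"mid from tail",tail.mean(0)+v/L*.055)
for u in((316,88),(341,88)):print(ray(P,u,0.024),ray(P,u,0))
for p in((541,150),(630,148),(525,243)): print(ray(P,p,.014))
E
```

```text
[[ 0.44263659 -0.06966751]
 [ 0.43701103 -0.04566593]
 [ 0.52891105 -0.05158872]
 [ 0.52427079 -0.02687533]] [[ 0.43079473 -0.07296752]
 [ 0.42512237 -0.04876409]] [ 0.42795855 -0.06086581] [ 0.57727111 -0.02882142  0.012     ]
0.1527124190520763 12.112674684848827 mid from tip [ 0.48438611 -0.04875573] mid from tail [ 0.48173408 -0.04932489]
[ 0.43079473 -0.07296752  0.024     ] [ 0.42916873 -0.07331258  0.        ]
[ 0.42512237 -0.04876409  0.024     ] [ 0.42306107 -0.0472518   0.        ]
[0.43590951 0.17943978 0.014     ]
[0.41189009 0.2724304  0.014     ]
[0.54225724 0.20941016 0.014     ]
```

```bash
python3 -m inch '[{"hand":0,"slide":[-4.6,0.1,-3],"yaw":-0.02},{"hand":0,"slide":[-4.6,0.1,-8],"yaw":-0.02},{"hand":0,"slide":[-4.6,0.1,-13],"yaw":-0.02},{"hand":0,"slide":[-4.6,0.1,-15.5],"yaw":-0.02},{"hand":0.3,"slide":[-4.6,0.1,-16.9],"yaw":-0.02},{"hand":0.6,"slide":[-4.6,0.1,-16.9],"yaw":-0.02},{"hand":1,"slide":[-4.6,0.1,-16.9],"yaw":-0.02},{"hand":1,"slide":[-4.6,0.1,-16.9],"yaw":-0.02},{"hand":1,"slide":[-4.6,0.1,-16.9],"yaw":-0.02},{"hand":1,"slide":[-4.6,0.1,-16.9],"yaw":-0.02}]'
```

```text
time_s: 3.55
tcp_pos: [0.4837, -0.0477, 0.0736]
ee_rot: [[-0.978, -0.21, 0.001], [-0.21, 0.978, 0.0], [-0.001, 0.0, -1.0]]
wrist_force: [-0.0, -0.4, -0.2]
gripper_width: 0.403
```

```bash
python3 -m inch '[{"hand":1,"slide":[0,0,0],"yaw":0},{"hand":1,"slide":[0,0,0],"yaw":0},{"hand":1,"slide":[0,0,3],"yaw":0},{"hand":1,"slide":[3,5,8],"yaw":0},{"hand":1,"slide":[6,10,13],"yaw":0},{"hand":1,"slide":[8,16,18],"yaw":0},{"hand":1,"slide":[9,22,22],"yaw":0},{"hand":1,"slide":[9,22,22],"yaw":0},{"hand":1,"slide":[9,22,22],"yaw":0}]'
python3 - <<'E'
from h import *
P=pose("wrist");im=capture("wrist");cv2.imwrite("pics/w3.png",im);np.savez("w3.npz",K=P[0],R=P[1],t=P[2],im=im)
E
```

```text
time_s: 4.68
tcp_pos: [0.5748, 0.1754, 0.2955]
ee_rot: [[-0.977, -0.214, 0.005], [-0.214, 0.977, 0.003], [-0.006, 0.002, -1.0]]
wrist_force: [0.3, -0.3, -1.8]
gripper_width: 0.272
```

View pics/w3.png

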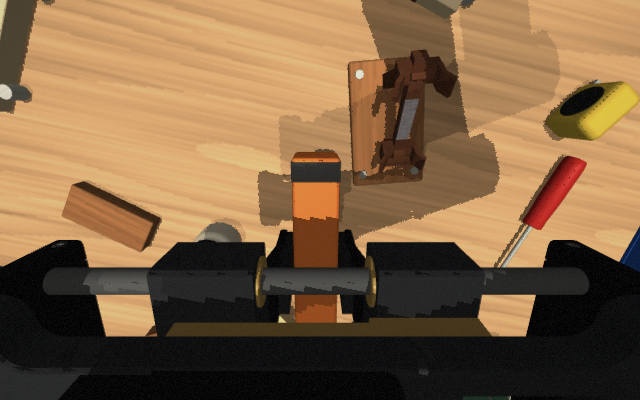

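```bash
python3 - <<'E'
from h import *
d=np.load("w3.npz");P=(d["K"],d["R"],d["t"]);im=d["im"]
c=np.array([ray(P,p,.014)[:2] for p in((349,62),(355,185.5),(424,180))]);print(c)
T=pose("top");t=np.array([ray(T,(225+x/4,130+y/4),.014)[:2] for x,y in((35,205),(127,178),(170,330),(78,360))]);print(t,t.mean(0))
v=(t[0]+t[1]-t[2]-t[3]);print("top ang",np.degrees(np.arctan2(v[1],v[0])), "wrist",np.degrees(np.arctan2(*(c[1]-c[0])[::-1])),np.linalg.norm(c[1]-c[0]),np.linalg.norm(c[2]-c[1]))
cv2.imwrite("pics/w3c.png",cv2.resize(im[40:200,335:465],None,fx=4.5,fy=3.7,interpolation=cv2.INTER_CUBIC))
E
```

```text
[[0.43707743 0.18530834]
 [0.57918637 0.22953011]
 [0.55279115 0.31550241]]
[[0.55119141 0.30815768]
 [0.5758412  0.22461922]
 [0.43571838 0.18356101]
 [0.40903926 0.26605329]] [0.49294756 0.2455978 ]
top ang 16.415795613387147 wrist 17.28520804163755 0.14883049155857653 0.08993300356561089
```

View pics/w3c.png

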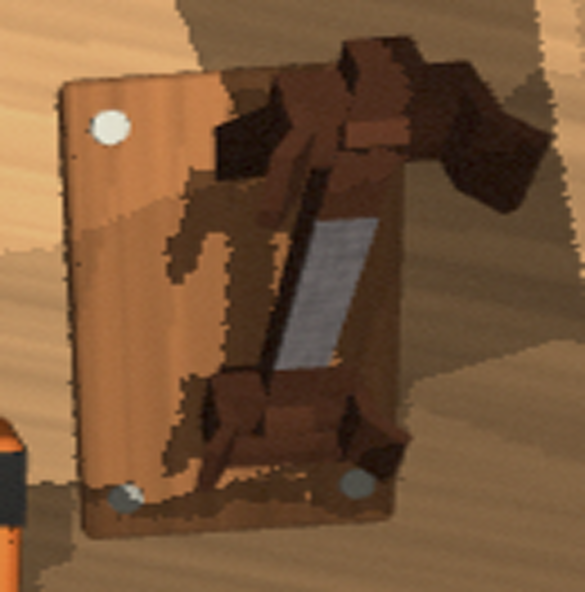

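```bash
python3 - <<'E'
from h import *
from scipy.optimize import brentq
d=np.load("w3.npz");P=(d["K"],d["R"],d["t"])
u=(412,99.2);l=(402.2,138.9)
c40,s40=np.cos(np.radians(40)),np.sin(np.radians(40))
f=lambda h:np.linalg.norm(ray(P,u,.0908+s40*h)[:2]-ray(P,l,.0908-s40*h)[:2])-2*h*c40
h=brentq(f,.005,.06);a=ray(P,u,.0908+s40*h);b=ray(P,l,.0908-s40*h);print(h,a,b,(a+b)/2,np.degrees(np.arctan2(*(b-a)[1::-1])))
c=np.array([ray(P,p,.014)[:2] for p in((349,63),(354.7,185),(421.7,179.7))]);print(c,(c[0]+c[2])/2)
T=pose("top");print("top beam",ray(T,(247.5,195.5),.0908))
# tri beam centre
print(tri(P,((412+402.2)/2,119),T,(247.5,195.5)))
# stylus in hand: tail edge
for p in((292,155),(341,155)):print(ray(P,p,.27-.05+.0))
E
```

```text
0.025239360674675623 [0.46964542 0.2418867  0.10702355] [0.50649044 0.25362262 0.07457645] [0.48806793 0.24775466 0.0908    ] 17.66778682631561
[[0.43811355 0.18557167]
 [0.57861682 0.2289762 ]
 [0.55305031 0.31244708]] [0.49558193 0.24900938]
top beam [0.48656824 0.24420102 0.0908    ]
[0.48613952 0.24396674 0.0991352 ]
[0.52429373 0.15038557 0.22      ]
[0.51828599 0.17779514 0.22      ]
```

```bash
python3 -m inch '[{"hand":1,"slide":[-4,4,-2],"yaw":0.04},{"hand":1,"slide":[-8.3,7.2,-5],"yaw":0.085},{"hand":1,"slide":[-8.3,7.2,-7],"yaw":0.085},{"hand":1,"slide":[-8.3,7.2,-7],"yaw":0.085},{"hand":1,"slide":[-8.3,7.2,-7],"yaw":0.085}]'
```

```text
time_s: 5.35
tcp_pos: [0.491, 0.2434, 0.2234]
ee_rot: [[-0.957, -0.291, 0.0], [-0.291, 0.957, -0.0], [0.0, -0.0, -1.0]]
wrist_force: [0.5, -0.1, -0.3]
gripper_width: 0.273
```

```bash
python3 -m inch '[{"hand":1,"slide":[0,0.4,-1.5],"yaw":0},{"hand":1,"slide":[0,0.4,-2],"yaw":0},{"hand":1,"slide":[0,0.4,-2.4],"yaw":0},{"hand":1,"slide":[0,0.4,-2.8],"yaw":0},{"hand":1,"slide":[0,0.4,-2.8],"yaw":0}]'
python3 - <<'E'
from h import *
im=capture("wrist");im2=capture("side");cv2.imwrite("pics/w4.png",np.hstack([cv2.resize(im[0:260,180:480],None,fx=1.3,fy=1.3),cv2.resize(im2[190:290,225:325],(380,338))]))
print(sense()["wrist_force"])
E
```

```text
time_s: 5.98
tcp_pos: [0.4918, 0.2487, 0.1962]
ee_rot: [[-0.956, -0.293, 0.003], [-0.293, 0.956, 0.001], [-0.004, 0.0, -1.0]]
wrist_force: [3.0, -0.3, 3.9]
gripper_width: 0.275
[3.82643951 0.47416226 4.20055745]
```

View pics/w4.png

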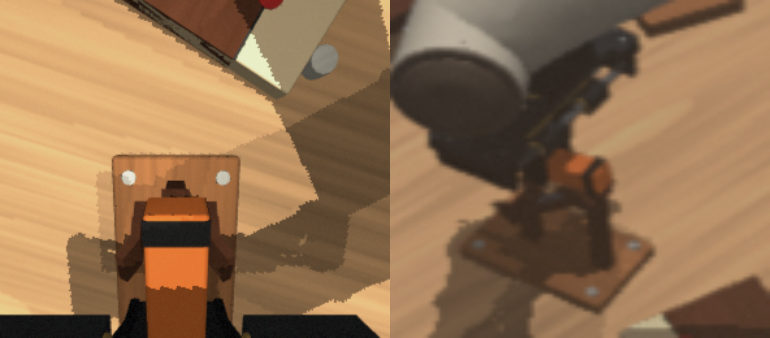

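```bash
python3 -m inch '[{"hand":1,"slide":[0,0,-0.4],"yaw":0},{"hand":1,"slide":[0,0,-0.8],"yaw":0},{"hand":1,"slide":[0,0,-1.2],"yaw":0},{"hand":1,"slide":[0,0,-1.2],"yaw":0}]'; python3 -m inch '[{"hand":1,"slide":[0,0,-0.4],"yaw":0},{"hand":1,"slide":[0,0,-0.8],"yaw":0},{"hand":1,"slide":[0,0,-0.8],"yaw":0}]'
```

```text
time_s: 6.58
tcp_pos: [0.4909, 0.2485, 0.1831]
ee_rot: [[-0.956, -0.292, 0.001], [-0.292, 0.956, 0.001], [-0.001, 0.0, -1.0]]
wrist_force: [4.0, 0.4, 3.4]
gripper_width: 0.274
time_s: 6.95
tcp_pos: [0.4898, 0.248, 0.1747]
ee_rot: [[-0.956, -0.292, -0.002], [-0.292, 0.956, -0.001], [0.002, -0.0, -1.0]]
wrist_force: [1.8, 1.4, 4.8]
gripper_width: 0.275
```

```bash
python3 -m inch '[{"hand":1,"slide":[0,0,-0.4],"yaw":0},{"hand":1,"slide":[0,0,-0.8],"yaw":0},{"hand":1,"slide":[0,0,-0.8],"yaw":0}]'; python3 -m inch '[{"hand":1,"slide":[0,0,-0.2],"yaw":0},{"hand":1,"slide":[0,0,-0.2],"yaw":0}]'
```

```text
time_s: 7.32
tcp_pos: [0.4902, 0.2481, 0.1668]
ee_rot: [[-0.956, -0.292, -0.001], [-0.292, 0.956, -0.0], [0.001, -0.0, -1.0]]
wrist_force: [2.0, 0.4, 2.8]
gripper_width: 0.274
time_s: 7.58
tcp_pos: [0.4905, 0.2482, 0.1664]
ee_rot: [[-0.956, -0.293, 0.0], [-0.293, 0.956, -0.0], [-0.0, -0.0, -1.0]]
wrist_force: [0.8, -0.5, 10.7]
gripper_width: 0.276
```

```bash
python3 -m inch '[{"hand":1,"slide":[0,0,0.1],"yaw":0},{"hand":0.6,"slide":[0,0,0.1],"yaw":0},{"hand":0.5,"slide":[0,0,0.1],"yaw":0},{"hand":0.4,"slide":[0,0,0.1],"yaw":0},{"hand":0.4,"slide":[0,0,0.1],"yaw":0}]'
python3 - <<'E'
from h import *
P=pose("wrist");im=capture("wrist");im2=capture("side");cv2.imwrite("pics/w5.png",np.hstack([cv2.resize(im[0:260,180:480],None,fx=1.3,fy=1.3),cv2.resize(im2[190:290,225:325],(380,338))]))
print(sense()["wrist_force"])
c40,s40=np.cos(np.radians(40)),np.sin(np.radians(40))
d=np.array([.955,.296,0]);y=np.array([-.296,.955,0]);x=d*c40-np.array([0,0,s40]);z=d*s40+np.array([0,0,c40]);O=np.array([.4945,.2485,.1])
for s in(-55,):
  for yy in(-12,12):
    for zz in(-12,12): print(yy,zz,(proj(P,O+(s*x+yy*y+zz*z)/1000)-[180,0])*1.3)
E
```

```text
time_s: 8.2
tcp_pos: [0.4901, 0.248, 0.1658]
ee_rot: [[-0.956, -0.292, -0.001], [-0.292, 0.956, -0.001], [0.001, -0.0, -1.0]]
wrist_force: [-0.4, 0.3, 0.2]
gripper_width: 0.581
[-0.36203641  0.18134997  0.11147953]
-12 -12 [140.60744864 242.71407502]
-12 12 [136.95896092 302.71931689]
12 -12 [207.45941742 242.50164108]
12 12 [210.93922756 302.5033265 ]
```

View pics/w5.png

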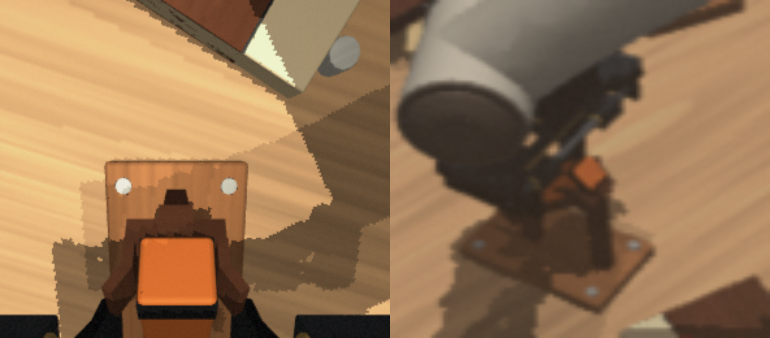

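```bash
python3 -m inch '[{"hand":0.4,"slide":[-0.7,-0.15,-0.4],"yaw":0},{"hand":0.4,"slide":[-0.7,-0.15,-0.4],"yaw":0},{"hand":1,"slide":[-0.7,-0.15,-0.4],"yaw":0},{"hand":1,"slide":[-0.7,-0.15,-0.4],"yaw":0},{"hand":1,"slide":[-0.7,-0.15,-0.4],"yaw":0},{"hand":1,"slide":[-0.7,-0.15,-0.4],"yaw":0},{"hand":1,"slide":[-0.7,-0.15,-0.4],"yaw":0},{"hand":1,"slide":[-0.7,-0.15,-0.4],"yaw":0}]'
```

```text
time_s: 9.3
tcp_pos: [0.4836, 0.2467, 0.1623]
ee_rot: [[-0.956, -0.292, 0.0], [-0.292, 0.956, 0.0], [-0.0, 0.0, -1.0]]
wrist_force: [-0.0, -0.3, -0.3]
gripper_width: 0.273
```

```bash
python3 - <<'E'
from h import *
P=pose("wrist");im=capture("wrist");h=cv2.cvtColor(im,cv2.COLOR_BGR2HSV);m=((h[...,0]>5)&(h[...,0]<16)&(h[...,1]>190)&(h[...,2]>150)).astype(np.uint8)
n,l,s,c=cv2.connectedComponentsWithStats(m);i=1+np.argmax(s[1:,4]);print(s[i],c[i],sense()["tcp_pos"],sense()["gripper_width"])
E
```

```text
[ 286  201   60   46 2460] [315.86869919 222.24146341] [0.48356878 0.24668523 0.16227191] 0.2759478281918682
```

```bash
python3 -m inch '[{"hand":1,"slide":[0,0,2],"yaw":0},{"hand":1,"slide":[0,0,7],"yaw":0},{"hand":1,"slide":[0,0,12.8],"yaw":0},{"hand":1,"slide":[-5,-1.6,12.8],"yaw":0},{"hand":1,"slide":[-11,-3.4,12.8],"yaw":0},{"hand":1,"slide":[-15.2,-4.8,10],"yaw":0},{"hand":1,"slide":[-15.2,-4.8,5],"yaw":0},{"hand":1,"slide":[-15.2,-4.8,1],"yaw":0},{"hand":1,"slide":[-15.2,-4.8,-1],"yaw":0},{"hand":1,"slide":[-15.2,-4.8,-1],"yaw":0}]'
python3 - <<'E'
from h import *
im=capture("wrist");im2=capture("side");cv2.imwrite("pics/w6.png",np.hstack([cv2.resize(im[60:320,180:480],None,fx=1.3,fy=1.3),cv2.resize(im2[200:320,225:360],(380,338),interpolation=cv2.INTER_CUBIC)]));print(sense()["tcp_pos"])
E
```

```text
time_s: 10.6
tcp_pos: [0.3308, 0.1979, 0.1511]
ee_rot: [[-0.956, -0.292, -0.003], [-0.292, 0.956, -0.003], [0.003, -0.003, -1.0]]
wrist_force: [0.1, -0.1, -1.1]
gripper_width: 0.275
[0.33180493 0.19905045 0.15279124]
```

View pics/w6.png

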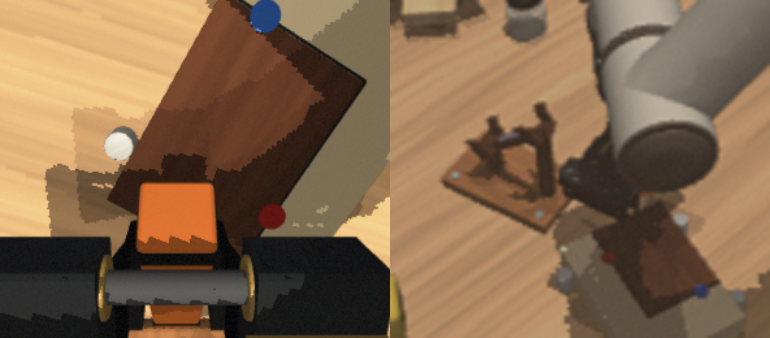

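```bash
python3 -m inch '[{"hand":1,"slide":[0,0,-1.2],"yaw":0},{"hand":1,"slide":[0,0,-2.4],"yaw":0},{"hand":1,"slide":[0.3,0.1,-2.4],"yaw":0},{"hand":1,"slide":[0.6,0.18,-2.4],"yaw":0},{"hand":1,"slide":[0.96,0.29,-2.4],"yaw":0},{"hand":1,"slide":[1.3,0.4,-2.2],"yaw":0},{"hand":1,"slide":[1.3,0.4,-2.2],"yaw":0}]'
```

```text
time_s: 11.58
tcp_pos: [0.3449, 0.203, 0.1306]
ee_rot: [[-0.956, -0.292, 0.001], [-0.292, 0.956, 0.001], [-0.001, 0.001, -1.0]]
wrist_force: [0.7, -0.4, -0.6]
gripper_width: 0.275
```

```bash
python3 -m inch '[{"hand":1,"slide":[0.3,0.09,0],"yaw":0},{"hand":1,"slide":[0.3,0.09,0],"yaw":0}]';python3 -m inch '[{"hand":1,"slide":[0.3,0.09,0],"yaw":0},{"hand":1,"slide":[0.3,0.09,0],"yaw":0}]'
```

```text
time_s: 11.82
tcp_pos: [0.3477, 0.2037, 0.1303]
ee_rot: [[-0.956, -0.292, 0.0], [-0.292, 0.956, 0.0], [-0.0, 0.0, -1.0]]
wrist_force: [-0.6, 0.1, -0.8]
gripper_width: 0.275
time_s: 12.08
tcp_pos: [0.3502, 0.2041, 0.13]
ee_rot: [[-0.956, -0.292, -0.001], [-0.292, 0.956, -0.001], [0.001, -0.001, -1.0]]
wrist_force: [-1.2, -0.2, 0.0]
gripper_width: 0.27
```

```bash
python3 -m inch '[{"hand":1,"slide":[0.29,0.09,0.1],"yaw":0},{"hand":1,"slide":[0.57,0.18,0.3],"yaw":0},{"hand":1,"slide":[0.86,0.26,0.6],"yaw":0},{"hand":1,"slide":[0.86,0.26,0.6],"yaw":0}]'
```

```text
time_s: 12.58
tcp_pos: [0.3598, 0.2076, 0.1367]
ee_rot: [[-0.956, -0.292, 0.001], [-0.292, 0.956, 0.001], [-0.002, 0.001, -1.0]]
wrist_force: [-0.2, -0.7, -1.1]
gripper_width: 0.274
```

```bash
cat > tail.py <<'E'
from h import *
P=pose("wrist");s=sense();im=capture("wrist");h=cv2.cvtColor(im,cv2.COLOR_BGR2HSV);m=((h[...,0]>5)&(h[...,0]<16)&(h[...,1]>190)&(h[...,2]>110)).astype(np.uint8)
m[:, :250]=0;m[:,380:]=0
n,l,st,c=cv2.connectedComponentsWithStats(m);i=1+np.argmax(st[1:,4]);print("blob",st[i],s["tcp_pos"],s["wrist_force"])
d=-s["ee_rot"][:,0];p0=s["tcp_pos"]+[0,0,-.051]
# mid relative to pivot at 40deg: along d .011, z -.0113
for th in range(35,90,5):
    g=np.radians(th-40);rx,rz=.011*np.cos(g)-.0113*np.sin(g)*1,-.0113*np.cos(g)-.011*np.sin(g)
    a=np.radians(th);x=d*np.cos(a)-np.array([0,0,np.sin(a)]);z=d*np.sin(a)+np.array([0,0,np.cos(a)])
    mid=p0+d*rx+np.array([0,0,rz]);t=mid-.055*x
    print(th,"tailbottom",np.round(proj(P,t-.012*z),1),"tailtop",np.round(proj(P,t+.012*z),1),"tip",np.round(mid+.095*x,4),"tcp->tip along",round(float((mid+.095*x-s['tcp_pos'])@d),4))
E
python3 tail.py
```

```text
blob [ 285  200   62   55 3196] [0.35975667 0.20762761 0.13668804] [-0.18405279 -0.71410493 -1.13538657]
35 tailbottom [315.8 197.8] tailtop [315.9 242.4] tip [0.4456 0.2339 0.021 ] tcp->tip along 0.0896
40 tailbottom [315.8 202.3] tailtop [315.9 250.8] tip [0.4399 0.2321 0.0135] tcp->tip along 0.0836
45 tailbottom [315.8 207.5] tailtop [315.9 259.5] tip [0.4335 0.2302 0.0064] tcp->tip along 0.0769
50 tailbottom [315.8 213.5] tailtop [315.9 268.3] tip [ 0.4266  0.2281 -0.    ] tcp->tip along 0.0697
55 tailbottom [315.9 220.2] tailtop [315.9 277.1] tip [ 0.4192  0.2258 -0.0058] tcp->tip along 0.062
60 tailbottom [315.9 227.5] tailtop [315.9 285.8] tip [ 0.4114  0.2234 -0.0109] tcp->tip along 0.0537
65 tailbottom [315.9 235.3] tailtop [315.9 294.3] tip [ 0.4031  0.2209 -0.0152] tcp->tip along 0.0451
70 tailbottom [315.9 243.7] tailtop [315.9 302.4] tip [ 0.3945  0.2183 -0.0188] tcp->tip along 0.0361
75 tailbottom [315.9 252.4] tailtop [315.9 310. ] tip [ 0.3857  0.2156 -0.0216] tcp->tip along 0.0269
80 tailbottom [315.9 261.4] tailtop [315.9 317. ] tip [ 0.3766  0.2128 -0.0236] tcp->tip along 0.0174
85 tailbottom [315.9 270.5] tailtop [315.8 323.3] tip [ 0.3675  0.21   -0.0247] tcp->tip along 0.0078
```

```bash
python3 -m inch '[{"hand":1,"slide":[0,0,0.5],"yaw":0},{"hand":1,"slide":[-1.2,-0.36,0.8],"yaw":0},{"hand":1,"slide":[-2.4,-0.73,0.5],"yaw":0},{"hand":1,"slide":[-2.4,-0.73,-0.5],"yaw":0},{"hand":1,"slide":[-2.4,-0.73,-0.9],"yaw":0},{"hand":1,"slide":[-2.0,-0.6,-0.9],"yaw":0},{"hand":1,"slide":[-1.6,-0.48,-0.9],"yaw":0},{"hand":1,"slide":[-1.3,-0.39,-0.9],"yaw":0},{"hand":1,"slide":[-0.9,-0.27,-0.9],"yaw":0},{"hand":1,"slide":[-0.9,-0.27,-0.9],"yaw":0}]'; python3 -m inch '[{"hand":1,"slide":[0.3,0.09,0],"yaw":0},{"hand":1,"slide":[0.5,0.15,0],"yaw":0},{"hand":1,"slide":[0.5,0.15,0],"yaw":0}]'; python3 tail.py | head -5
```

```text
time_s: 13.88
tcp_pos: [0.35, 0.2041, 0.1271]
ee_rot: [[-0.956, -0.292, -0.001], [-0.292, 0.956, -0.001], [0.001, -0.001, -1.0]]
wrist_force: [0.5, -0.2, -0.3]
gripper_width: 0.272
time_s: 14.25
tcp_pos: [0.354, 0.2046, 0.1265]
ee_rot: [[-0.957, -0.292, -0.003], [-0.292, 0.957, -0.003], [0.004, -0.002, -1.0]]
wrist_force: [-4.7, -1.1, -3.0]
gripper_width: 0.271
blob [ 285  201   62   55 3252] [0.3539735  0.20458597 0.12650309] [-4.67109466 -1.08175522 -2.99605666]
35 tailbottom [316.1 198.3] tailtop [316.  242.7] tip [0.4398 0.2308 0.0104] tcp->tip along 0.0902
40 tailbottom [316.1 202.7] tailtop [316. 251.] tip [0.4341 0.229  0.0028] tcp->tip along 0.0843
45 tailbottom [316.1 207.9] tailtop [316.  259.7] tip [ 0.4278  0.2271 -0.0042] tcp->tip along 0.0777
50 tailbottom [316.1 213.9] tailtop [316.  268.5] tip [ 0.4209  0.225  -0.0106] tcp->tip along 0.0705
```

```bash
python3 -m inch '[{"hand":1,"slide":[0.3,0.09,0],"yaw":0},{"hand":1,"slide":[0.4,0.12,0],"yaw":0},{"hand":1,"slide":[0.4,0.12,0],"yaw":0}]'; python3 tail.py | head -5;  python3 -m inch '[{"hand":1,"slide":[0.3,0.09,0.1],"yaw":0},{"hand":1,"slide":[0.4,0.12,0.2],"yaw":0},{"hand":1,"slide":[0.4,0.12,0.2],"yaw":0}]'; python3 tail.py | head -5
```

```text
time_s: 14.68
tcp_pos: [0.3581, 0.2058, 0.1267]
ee_rot: [[-0.957, -0.292, -0.003], [-0.292, 0.957, -0.003], [0.003, -0.002, -1.0]]
wrist_force: [-4.9, -1.9, -2.0]
gripper_width: 0.275
blob [ 285  203   62   56 3330] [0.35808807 0.20583411 0.12668604] [-4.89338925 -1.94015267 -1.96958895]
35 tailbottom [316.1 198.2] tailtop [316.  242.6] tip [0.4439 0.232  0.0106] tcp->tip along 0.0902
40 tailbottom [316.1 202.7] tailtop [316. 251.] tip [0.4382 0.2303 0.003 ] tcp->tip along 0.0842
45 tailbottom [316.1 207.9] tailtop [316.  259.7] tip [ 0.4319  0.2283 -0.004 ] tcp->tip along 0.0776
50 tailbottom [316.  213.8] tailtop [316.  268.5] tip [ 0.425   0.2262 -0.0104] tcp->tip along 0.0704
time_s: 15.1
tcp_pos: [0.362, 0.207, 0.1288]
ee_rot: [[-0.957, -0.292, -0.003], [-0.292, 0.957, -0.003], [0.004, -0.002, -1.0]]
wrist_force: [-4.9, -1.2, -1.1]
gripper_width: 0.274
blob [ 285  206   62   57 3419] [0.36200651 0.20700668 0.12875392] [-4.93494309 -1.22883819 -1.12105565]
35 tailbottom [316.1 198.2] tailtop [316.  242.6] tip [0.4479 0.2332 0.0126] tcp->tip along 0.0902
40 tailbottom [316.1 202.7] tailtop [316. 251.] tip [0.4421 0.2314 0.0051] tcp->tip along 0.0842
45 tailbottom [316.1 207.9] tailtop [316.  259.7] tip [ 0.4358  0.2295 -0.0019] tcp->tip along 0.0776
50 tailbottom [316.  213.8] tailtop [316.  268.5] tip [ 0.4289  0.2274 -0.0083] tcp->tip along 0.0704
```

```bash
python3 -m inch '[{"hand":1,"slide":[0.32,0.1,0.35],"yaw":0},{"hand":1,"slide":[0.64,0.2,0.65],"yaw":0},{"hand":1,"slide":[0.64,0.2,0.65],"yaw":0}]'; python3 tail.py | head -8;  python3 -m inch '[{"hand":1,"slide":[0.35,0.11,0.28],"yaw":0},{"hand":1,"slide":[0.7,0.21,0.55],"yaw":0},{"hand":1,"slide":[0.7,0.21,0.55],"yaw":0}]'; python3 tail.py | head -8
```

```text
time_s: 15.52
tcp_pos: [0.3686, 0.2091, 0.1354]
ee_rot: [[-0.957, -0.292, -0.003], [-0.292, 0.957, -0.003], [0.003, -0.002, -1.0]]
wrist_force: [-4.9, -1.9, -1.1]
gripper_width: 0.274
blob [ 284  212   63   55 3341] [0.36861272 0.20912221 0.13542121] [-4.88534591 -1.94929411 -1.09616351]
35 tailbottom [316.  198.2] tailtop [316.  242.6] tip [0.4545 0.2353 0.0193] tcp->tip along 0.0901
40 tailbottom [316.  202.7] tailtop [316. 251.] tip [0.4487 0.2335 0.0118] tcp->tip along 0.0842
45 tailbottom [316.  207.9] tailtop [316.  259.7] tip [0.4424 0.2316 0.0048] tcp->tip along 0.0776
50 tailbottom [316.  213.8] tailtop [316.  268.5] tip [ 0.4355  0.2295 -0.0016] tcp->tip along 0.0704
55 tailbottom [316.  220.5] tailtop [316.  277.3] tip [ 0.4281  0.2273 -0.0074] tcp->tip along 0.0626
60 tailbottom [316.  227.7] tailtop [316. 286.] tip [ 0.4202  0.2249 -0.0124] tcp->tip along 0.0544
65 tailbottom [316.  235.6] tailtop [316.  294.4] tip [ 0.412   0.2223 -0.0167] tcp->tip along 0.0458
time_s: 15.95
tcp_pos: [0.3756, 0.2113, 0.1409]
ee_rot: [[-0.957, -0.292, -0.003], [-0.292, 0.957, -0.003], [0
[... 176 characters left out ...]
1]
35 tailbottom [316.  198.2] tailtop [316.  242.6] tip [0.4615 0.2374 0.0248] tcp->tip along 0.0901
40 tailbottom [316.  202.7] tailtop [316. 251.] tip [0.4557 0.2357 0.0173] tcp->tip along 0.0842
45 tailbottom [316.  207.9] tailtop [316.  259.7] tip [0.4494 0.2338 0.0103] tcp->tip along 0.0776
50 tailbottom [316.  213.8] tailtop [316.  268.5] tip [0.4425 0.2317 0.0039] tcp->tip along 0.0704
55 tailbottom [316.  220.5] tailtop [316.  277.3] tip [ 0.4351  0.2294 -0.0019] tcp->tip along 0.0626
60 tailbottom [316.  227.7] tailtop [316. 286.] tip [ 0.4272  0.227  -0.0069] tcp->tip along 0.0544
65 tailbottom [316.  235.6] tailtop [316.  294.4] tip [ 0.419   0.2245 -0.0112] tcp->tip along 0.0458
```

```bash
python3 -m inch '[{"hand":1,"slide":[0.37,0.11,0.25],"yaw":0},{"hand":1,"slide":[0.74,0.22,0.49],"yaw":0},{"hand":1,"slide":[1.12,0.34,0.7],"yaw":0},{"hand":1,"slide":[1.51,0.46,0.91],"yaw":0},{"hand":1,"slide":[1.51,0.46,0.91],"yaw":0}]'; python3 tail.py | sed -n '1p;6,9p';  python3 -m inch '[{"hand":1,"slide":[0.4,0.12,0.18],"yaw":0},{"hand":1,"slide":[0.8,0.25,0.35],"yaw":0},{"hand":1,"slide":[1.2,0.37,0.5],"yaw":0},{"hand":1,"slide":[1.65,0.5,0.63],"yaw":0},{"hand":1,"slide":[1.65,0.5,0.63],"yaw":0}]'; python3 tail.py | sed -n '1p;7,11p'
```

```text
time_s: 16.62
tcp_pos: [0.3907, 0.2159, 0.15]
ee_rot: [[-0.957, -0.292, -0.003], [-0.292, 0.957, -0.003], [0.003, -0.002, -1.0]]
wrist_force: [-5.5, -2.7, -1.4]
gripper_width: 0.271
blob [ 284  233   64   34 1374] [0.39069877 0.21588357 0.14998989] [-5.47882514 -2.69059939 -1.38050477]
55 tailbottom [316.  220.5] tailtop [316.  277.3] tip [0.4502 0.234  0.0072] tcp->tip along 0.0627
60 tailbottom [316.  227.7] tailtop [316. 286.] tip [0.4423 0.2316 0.0022] tcp->tip along 0.0545
65 tailbottom [316.  235.6] tailtop [316.  294.4] tip [ 0.4341  0.2291 -0.0022] tcp->tip along 0.0459
70 tailbottom [316.  243.9] tailtop [316.  302.5] tip [ 0.4255  0.2265 -0.0057] tcp->tip along 0.0369
time_s: 17.3
tcp_pos: [0.4073, 0.221, 0.1563]
ee_rot: [[-0.956, -0.292, -0.003], [-0.292, 0.956, -0.003], [0.003, -0.002, -1.0]]
wrist_force: [-4.3, -1.6, -0.1]
gripper_width: 0.277
blob [ 284  295   63   17 1058] [0.40729175 0.22096357 0.15633646] [-4.26442577 -1.64341035 -0.11884103]
60 tailbottom [316.  227.7] tailtop [316. 286.] tip [0.4589 0.2367 0.0085] tcp->tip along 0.0545
65 tailbottom [316.  235.6] tailtop [316.  294.4] tip [0.4507 0.2342 0.0042] tcp->tip along 0.0458
70 tailbottom [316.  243.9] tailtop [316.  302.5] tip [0.4421 0.2316 0.0007] tcp->tip along 0.0369
75 tailbottom [316.  252.6] tailtop [315.9 310.1] tip [ 0.4332  0.2289 -0.0021] tcp->tip along 0.0276
80 tailbottom [316.  261.6] tailtop [315.9 317.1] tip [ 0.4242  0.2261 -0.004 ] tcp->tip along 0.0182
```

```bash
python3 -m inch '[{"hand":1,"slide":[-0.6,-0.2,0.2],"yaw":0},{"hand":1,"slide":[-0.6,-0.2,5],"yaw":0},{"hand":1,"slide":[0,-2,9.5],"yaw":0},{"hand":1,"slide":[1,-8,9.5],"yaw":0},{"hand":1,"slide":[3,-14,9.5],"yaw":0},{"hand":1,"slide":[5,-20,9.5],"yaw":0},{"hand":1,"slide":[7,-26,9.5],"yaw":0},{"hand":1,"slide":[8.5,-32,9.5],"yaw":0},{"hand":1,"slide":[10,-38,9.5],"yaw":0},{"hand":1,"slide":[10,-43.5,9.5],"yaw":0}]';python3 -m inch '[{"hand":1,"slide":[0,-3.8,-2],"yaw":0},{"hand":1,"slide":[0,-3.8,-3.8],"yaw":0},{"hand":1,"slide":[0,-3.8,-3.8],"yaw":0}]'
python3 - <<'E'
from h import *
s=sense();P=pose("side");d=-s["ee_rot"][:,0];print(s["tcp_pos"],s["ee_rot"][:,1])
tip=s["tcp_pos"]+.0265*d+[0,0,-.158];u=proj(P,tip);print("pred tip",tip,u)
im2=capture("side");im=capture("wrist");x,y=int(u[0]),int(u[1])
a=cv2.resize(im2[y-50:y+50,x-50:x+50],(400,400),interpolation=cv2.INTER_CUBIC);print("origin",x-50,y-50)
Pw=pose("wrist");print("wrist pred tip",proj(Pw,tip),"start",proj(Pw,[.5331,-.2439,.03]))
b=cv2.resize(im[100:300,215:415],(400,400));cv2.imwrite("pics/s7.png",np.hstack([a,b]))
np.save("s7.npy",im2)
E
```

```text
time_s: 18.6
tcp_pos: [0.5104, -0.2157, 0.2529]
ee_rot: [[-0.956, -0.293, 0.007], [-0.293, 0.956, -0.002], [-0.006, -0.004, -1.0]]
wrist_force: [0.9, -0.7, 0.1]
gripper_width: 0.276
time_s: 18.98
tcp_pos: [0.5084, -0.2518, 0.2132]
ee_rot: [[-0.957, -0.292, 0.001], [-0.292, 0.957, -0.001], [-0.0, -0.001, -1.0]]
wrist_force: [-0.2, 0.3, -0.1]
gripper_width: 0.275
[ 0.50835207 -0.25175285  0.21315004] [-2.91649842e-01  9.56524761e-01 -8.67131384e-04]
pred tip [ 0.53369998 -0.24402412  0.05515917] [360.99774078 183.37868757]
origin 310 133
wrist pred tip [315.66405566 228.70651124] start [316.00371062 218.58577346]
```

View pics/s7.png

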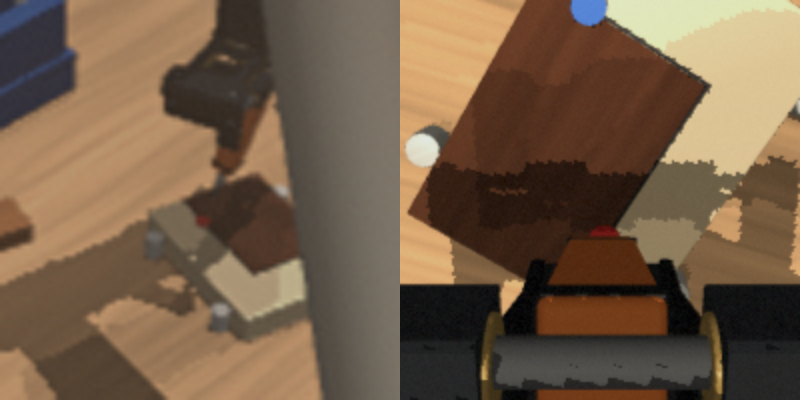

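```bash
python3 - <<'E'
from h import *
s=sense();P=pose("side");d=-s["ee_rot"][:,0];p0=s["tcp_pos"]+[0,0,-.051];C=lambda X:np.round((proj(P,X)-[310,133])*4)
for th in(65,70,75,80,85):
    g=np.radians(th-40);rx,rz=.011*np.cos(g)-.0113*np.sin(g),-.0113*np.cos(g)-.011*np.sin(g)
    a=np.radians(th);x=d*np.cos(a)-np.array([0,0,np.sin(a)]);mid=p0+d*rx+np.array([0,0,rz])
    tip=mid+.095*x;print(th,"shoulder",C(mid+.055*x),"noseend",C(mid+.08*x),"tip",C(tip),np.round(tip-s["tcp_pos"],4))
print("red",C([.5331,-.2439,.03]))
im=np.load("s7.npy");h=cv2.cvtColor(im,cv2.COLOR_BGR2HSV)
m=((h[...,0]<8)|(h[...,0]>172))&(h[...,1]>150);m[:, :350]=0;m[:,372:]=0;m[:182]=0;m[196:]=0
y,x=np.nonzero(m);print("redpx",(x.mean()-310+.5)*4,(y.mean()-133+.5)*4,len(x))
print(im[170:186,357:372].sum(2)//3)
E
```

```text
65 shoulder [204. 165.] noseend [193. 180.] tip [186. 189.] [ 0.0433  0.0133 -0.1519]
70 shoulder [209. 169.] noseend [200. 185.] tip [194. 195.] [ 0.0348  0.0107 -0.1555]
75 shoulder [215. 172.] noseend [207. 190.] tip [202. 200.] [ 0.0259  0.008  -0.1583]
80 shoulder [220. 175.] noseend [214. 194.] tip [211. 205.] [ 0.0169  0.0052 -0.1602]
85 shoulder [226. 178.] noseend [222. 197.] tip [220. 209.] [ 0.0077  0.0024 -0.1614]
red [203. 222.]
redpx 204.0 220.0 4
[[132 129 127 130 132 134 124  79  62  60  55  47  53  62  83]
 [130 127 129 131 135 134 119  72  63  66  62  61  62  68 101]
 [130 131 133 132 133 123  89  64  63  64  65  64  63  82 121]
 [132 133 132 132 133 117  61  51  61  64  64  63  61  82 121]
 [132 131 131 133 134 124  73  53  51  59  62  61  72 109 139]
 [130 132 134 137 140 140 124  88  58  47  51  70 108 140 143]
 [133 135 139 140 141 143 133  95  62  62  70 100 137 143 132]
 [137 140 140 142 142 142 130  88  74  93 121 124 104  95  74]
 [141 142 141 140 143 139 114  74  68  82  89  74  60  54  48]
 [141 141 130 118 139 131  92  63  58  53  57  50  47  47  47]
 [141 130  97  85  85  76  57  49  49  49  49  47  45  47  48]
 [129  86  64  54  53  45  48  48  50  49  48  45  44  45  45]
 [ 72  53  49  47  46  47  50  48  50  49  48  43  46  45  45]
 [ 45  46  47  47  46  49  49  48  49  47  46  44  42  46  48]
 [ 57  46  48  48  48  48  50  48  51  45  44  44  43  48  52]
 [ 86  50  46  48  48  47  47  50  48  46  44  43  44  43  48]]
```

```bash
python3 -m inch '[{"hand":1,"slide":[0,2,3],"yaw":0},{"hand":1,"slide":[0,2,5],"yaw":0},{"hand":1,"slide":[0,2,5],"yaw":0},{"hand":1,"slide":[0,2,5],"yaw":0}]'
python3 - <<'E'
from h import *
s=sense();P=pose("side");d=-s["ee_rot"][:,0];print(s["tcp_pos"])
tip=s["tcp_pos"]+.018*d+[0,0,-.15];u=proj(P,tip);print("pred tip",u)
im2=sum(capture("side").astype(float) for _ in range(4))/4;im2=im2.astype(np.uint8);im=capture("wrist");x,y=int(u[0])-20,int(u[1])-30
a=cv2.resize(im2[y:y+40,x:x+40],(400,400),interpolation=cv2.INTER_CUBIC);print("origin",x,y,"x10")
b=cv2.resize(im[195:275,275:355],(400,400),interpolation=cv2.INTER_CUBIC);cv2.imwrite("pics/s8.png",np.hstack([a,b]))
E
```

```text
time_s: 19.58
tcp_pos: [0.508, -0.2306, 0.2636]
ee_rot: [[-0.956, -0.293, 0.0], [-0.293, 0.956, 0.0], [-0.001, 0.0, -1.0]]
wrist_force: [0.9, 0.1, -2.0]
gripper_width: 0.27
[ 0.50802879 -0.2305641   0.26355418]
pred tip [360.19820511 174.63087949]
origin 340 144 x10
```

View pics/s8.png

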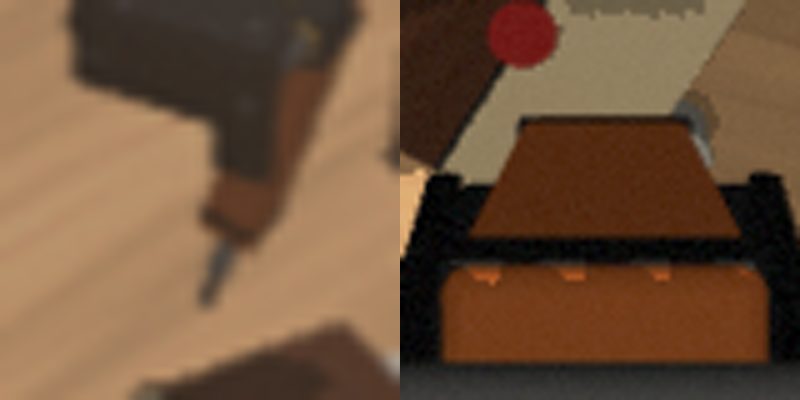

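```bash
python3 - <<'E'
from h import *
s=sense();P=pose("side");d=-s["ee_rot"][:,0];n=s["ee_rot"][:,1];o=s["tcp_pos"]
def pl(u,off=0):
    p=ray(P,u,0);v=p-P[2];t=((o+off*n-P[2])@n)/(v@n);X=P[2]+t*v-o;return np.round([X@d,X[2]],4)
print("tip",pl((360.1,173.4)),"+-px",pl((361.1,173.4)),pl((360.1,174.4)),"shoulder",pl((362.7,167)),"noseroot",pl((362.6,168.3)))
Pw=pose("wrist")
for t in(.10,.104,.108,.112,.116,.12,.124):
    a,b=ray(Pw,(299,218.4),o[2]-t),ray(Pw,(333,218.4),o[2]-t);print(t,np.linalg.norm(a-b),((a+b)/2-o)@d,((a+b)/2-o)@n)
E
```

```text
tip [ 0.0194 -0.144 ] +-px [ 0.0153 -0.1425] [ 0.0191 -0.1487] shoulder [ 0.0108 -0.1106] noseroot [ 0.0108 -0.1167]
0.1 0.023775307982679083 -0.00728584476563773 0.00018958798557579997
0.104 0.02426520505693654 -0.005801654756722689 0.00019787660753063936
0.108 0.02475510213119405 -0.004317464747807656 0.00020616522948545252
0.112 0.025244999205451497 -0.002833274738892517 0.00021445385144023323
0.116 0.02573489627970899 -0.0013490847299774753 0.00022274247339507287
0.12 0.026224793353966477 0.00013510527893755779 0.000231031095349886
0.124 0.02671469042822397 0.0016192952878525907 0.0002393197173046992
```

```bash
python3 - <<'E'
from h import *
P=pose("wrist");im=capture("wrist");H,S,V=cv2.split(cv2.cvtColor(im,cv2.COLOR_BGR2HSV))
def big(m):
    n,l,s,c=cv2.connectedComponentsWithStats(m.astype(np.uint8));i=1+np.argmax(s[1:,4]);return c[i],s[i]
red=((H<6)|(H>174))&(S>170)&(V>60);red[:190]=0;red[218:]=0;red[:,:280]=0;red[:,320:]=0
blue=(H>100)&(H<125)&(S>120);blue[240:]=0
r,sr=big(red);b,sb=big(blue);pr,pb=ray(P,r,.03),ray(P,b,.03);print(r,sr,pr,b,sb,pb,np.linalg.norm(pr-pb))
T=pose("side");print("w/ proj of old start/corner/end",[np.round(proj(P,[*p,.03]),1) for p in((.5331,-.2439),(.4463,-.2203),(.4293,-.2831))])
E
```

```text
[298.81690141 201.11971831] [292 195  14  13 142] [ 0.53308409 -0.24355511  0.03      ] [290.36065574  99.90163934] [283  92  15  16 183] [ 0.42882749 -0.2829232   0.03      ] 0.11144185025997488
w/ proj of old start/corner/end [array([298.5, 201. ]), array([341.6, 133.9]), array([290.1, 100.3])]
```

```bash
python3 -m inch '[{"hand":1,"slide":[0.81,-1.84,-2],"yaw":0},{"hand":1,"slide":[0.81,-1.84,-6],"yaw":0},{"hand":1,"slide":[0.81,-1.84,-7.6],"yaw":0},{"hand":1,"slide":[0.81,-1.84,-7.6],"yaw":0},{"hand":1,"slide":[0.81,-1.84,-7.6],"yaw":0}]'; python3 -c "
from h import *
f=[]
for i in range(6):capture('side');f.append(sense()['wrist_force'])
print(np.mean(f,0),np.std(f,0),sense()['tcp_pos'])"
```

```text
time_s: 20.5
tcp_pos: [0.5171, -0.2496, 0.1891]
ee_rot: [[-0.956, -0.293, 0.002], [-0.293, 0.956, -0.001], [-0.002, -0.002, -1.0]]
wrist_force: [-0.6, -0.7, -0.9]
gripper_width: 0.273
[-0.38198123  0.06181331 -0.99788432] [0.60655783 0.40068898 0.55004776] [ 0.51642613 -0.24940062  0.18841473]
```

```bash
cat > f.py <<'E'
from h import *
f=[]
for i in range(6):capture('side');f.append(sense()['wrist_force'])
print("F",np.round(np.mean(f,0),2),np.round(sense()['tcp_pos'],4))
E
for z in 1; do python3 -m inch '[{"hand":1,"slide":[0,0.04,-0.8],"yaw":0},{"hand":1,"slide":[0,0.04,-0.8],"yaw":0}]' >/dev/null; python3 f.py; python3 -m inch '[{"hand":1,"slide":[0,0,-0.2],"yaw":0},{"hand":1,"slide":[0,0,-0.2],"yaw":0}]'>/dev/null; python3 f.py;python3 -m inch '[{"hand":1,"slide":[0,0,-0.2],"yaw":0},{"hand":1,"slide":[0,0,-0.2],"yaw":0}]'>/dev/null; python3 f.py; done
```

```text
F [ 0.21  0.3  -0.76] [ 0.5162 -0.249   0.1796]
F [0.58 0.4  0.59] [ 0.5164 -0.249   0.1778]
F [1.31 0.34 1.72] [ 0.5165 -0.2491  0.1759]
```

```bash
python3 -m inch '[{"hand":1,"slide":[-0.02,0,-0.1],"yaw":0},{"hand":1,"slide":[-0.36,0.10,-0.1],"yaw":0},{"hand":1,"slide":[-0.72,0.20,-0.1],"yaw":0},{"hand":1,"slide":[-1.09,0.29,-0.1],"yaw":0},{"hand":1,"slide":[-1.45,0.39,-0.1],"yaw":0},{"hand":1,"slide":[-1.81,0.49,-0.1],"yaw":0},{"hand":1,"slide":[-2.17,0.59,-0.1],"yaw":0},{"hand":1,"slide":[-2.53,0.69,-0.1],"yaw":0},{"hand":1,"slide":[-2.90,0.79,-0.1],"yaw":0}]'
```

```text
time_s: 23.58
tcp_pos: [0.487, -0.241, 0.1747]
ee_rot: [[-0.956, -0.293, 0.0], [-0.293, 0.956, -0.0], [-0.0, -0.0, -1.0]]
wrist_force: [1.9, -1.0, 2.1]
gripper_width: 0.268
```

```bash
cat > edge.py <<'E'
from h import *
im=capture("wrist");h=cv2.cvtColor(im,cv2.COLOR_BGR2HSV)[205:235,308:324];m=(h[...,0]>5)&(h[...,0]<18)&(h[...,1]>185)
g=cv2.cvtColor(im,cv2.COLOR_BGR2GRAY)[208:228,308:324].mean(1);print(np.round(g).astype(int).tolist())
E
python3 edge.py; python3 -m inch '[{"hand":1,"slide":[-0.36,0.10,0],"yaw":0},{"hand":1,"slide":[-0.72,0.20,0],"yaw":0},{"hand":1,"slide":[-1.09,0.29,0],"yaw":0},{"hand":1,"slide":[-1.45,0.39,0],"yaw":0},{"hand":1,"slide":[-1.81,0.49,0],"yaw":0},{"hand":1,"slide":[-2.17,0.59,0],"yaw":0},{"hand":1,"slide":[-2.53,0.69,0],"yaw":0},{"hand":1,"slide":[-2.90,0.79,0],"yaw":0}]'; python3 edge.py
```

```text
[27, 26, 26, 27, 26, 27, 27, 26, 25, 26, 28, 35, 52, 52, 51, 51, 50, 52, 51, 51]
time_s: 24.62
tcp_pos: [0.458, -0.2331, 0.1747]
ee_rot: [[-0.956, -0.293, 0.0], [-0.293, 0.956, -0.0], [-0.0, -0.0, -1.0]]
wrist_force: [1.9, 0.8, 2.6]
gripper_width: 0.272
[26, 26, 25, 26, 26, 26, 26, 26, 27, 26, 28, 33, 49, 50, 50, 50, 50, 50, 50, 49]
```

```bash
python3 -m inch '[{"hand":1,"slide":[-0.36,0.10,0],"yaw":0},{"hand":1,"slide":[-0.72,0.20,0],"yaw":0},{"hand":1,"slide":[-1.09,0.29,0],"yaw":0},{"hand":1,"slide":[-1.45,0.39,0],"yaw":0},{"hand":1,"slide":[-1.81,0.49,0],"yaw":0},{"hand":1,"slide":[-2.17,0.59,0],"yaw":0},{"hand":1,"slide":[-2.53,0.69,0],"yaw":0},{"hand":1,"slide":[-2.90,0.79,0],"yaw":0},{"hand":1,"slide":[-2.90,0.79,0],"yaw":0}]'; python3 edge.py
```

```text
time_s: 25.8
tcp_pos: [0.428, -0.225, 0.1743]
ee_rot: [[-0.956, -0.292, -0.003], [-0.292, 0.956, 0.001], [0.002, 0.002, -1.0]]
wrist_force: [0.6, 0.6, 1.4]
gripper_width: 0.27
[91, 91, 91, 91, 92, 91, 91, 91, 92, 88, 57, 33, 49, 49, 48, 48, 48, 49, 48, 48]
```

```bash
python3 -m inch '[{"hand":1,"slide":[-0.10,-0.37,0],"yaw":0},{"hand":1,"slide":[-0.19,-0.74,0],"yaw":0},{"hand":1,"slide":[-0.29,-1.11,0],"yaw":0},{"hand":1,"slide":[-0.38,-1.48,0],"yaw":0},{"hand":1,"slide":[-0.48,-1.85,0],"yaw":0},{"hand":1,"slide":[-0.57,-2.22,0],"yaw":0},{"hand":1,"slide":[-0.67,-2.59,0],"yaw":0},{"hand":1,"slide":[-0.77,-2.96,0],"yaw":0},{"hand":1,"slide":[-0.86,-3.33,0],"yaw":0}]'; python3 edge.py;  python3 -m inch '[{"hand":1,"slide":[-0.10,-0.37,0],"yaw":0},{"hand":1,"slide":[-0.19,-0.74,0],"yaw":0},{"hand":1,"slide":[-0.29,-1.11,0],"yaw":0},{"hand":1,"slide":[-0.38,-1.48,0],"yaw":0},{"hand":1,"slide":[-0.48,-1.85,0],"yaw":0},{"hand":1,"slide":[-0.57,-2.22,0],"yaw":0},{"hand":1,"slide":[-0.67,-2.59,0],"yaw":0},{"hand":1,"slide":[-0.77,-2.97,0],"yaw":0},{"hand":1,"slide":[-0.77,-2.97,0],"yaw":0}]'; python3 edge.py
python3 - <<'E'
from h import *
s=sense();P=pose("side");tip=s["tcp_pos"]+.0178*-s["ee_rot"][:,0];tip[2]=.033;print(tip)
E
```

```text
time_s: 26.98
tcp_pos: [0.4205, -0.2589, 0.1746]
ee_rot: [[-0.956, -0.292, -0.0], [-0.292, 0.956, 0.0], [0.0, 0.0, -1.0]]
wrist_force: [1.5, 2.6, 1.8]
gripper_width: 0.274
[88, 88, 88, 88, 88, 88, 88, 89, 88, 86, 55, 31, 46, 46, 47, 46, 46, 46, 46, 48]
time_s: 28.15
tcp_pos: [0.4127, -0.2889, 0.1747]
ee_rot: [[-0.956, -0.292, -0.001], [-0.292, 0.956, -0.001], [0.001, -0.001, -1.0]]
wrist_force: [0.2, -0.1, 1.7]
gripper_width: 0.275
[87, 88, 89, 89, 88, 88, 89, 88, 88, 85, 44, 31, 47, 46, 47, 47, 46, 47, 47, 47]
[ 0.42970313 -0.28363127  0.033     ]
```

```bash
python3 -m inch '[{"hand":1,"slide":[0,0,1],"yaw":0},{"hand":1,"slide":[0,0,5],"yaw":0},{"hand":1,"slide":[0,0,10],"yaw":0},{"hand":1,"slide":[1,4,11],"yaw":0},{"hand":1,"slide":[2.3,9.5,11],"yaw":0},{"hand":1,"slide":[3.6,15,11],"yaw":0},{"hand":1,"slide":[4.9,20.5,11],"yaw":0},{"hand":1,"slide":[6.2,26,11],"yaw":0},{"hand":1,"slide":[7.5,31.5,11],"yaw":0},{"hand":1,"slide":[8.8,37,11],"yaw":0}]'; python3 -m inch '[{"hand":1,"slide":[1.3,5.5,0],"yaw":0},{"hand":1,"slide":[2.6,11,0],"yaw":0},{"hand":1,"slide":[3.84,15,0],"yaw":0},{"hand":1,"slide":[3.84,18.2,0],"yaw":0},{"hand":1,"slide":[3.84,18.2,0],"yaw":0},{"hand":1,"slide":[3.84,18.2,0],"yaw":0}]'; python3 edge.py
```

```text
time_s: 29.45
tcp_pos: [0.5006, 0.0836, 0.285]
ee_rot: [[-0.956, -0.293, -0.0], [-0.293, 0.956, 0.0], [0.0, 0.0, -1.0]]
wrist_force: [0.5, 0.2, -0.7]
gripper_width: 0.27
time_s: 30.2
tcp_pos: [0.5388, 0.2633, 0.2844]
ee_rot: [[-0.956, -0.293, -0.001], [-0.293, 0.956, -0.001], [0.001, -0.0, -1.0]]
wrist_force: [0.5, 0.1, -0.7]
gripper_width: 0.277
[115, 114, 113, 111, 110, 110, 110, 111, 112, 106, 45, 37, 55, 54, 55, 55, 55, 54, 54, 55]
```

```bash
python3 -m inch '[{"hand":1,"slide":[0,0,-4],"yaw":0},{"hand":1,"slide":[0,0,-8],"yaw":0},{"hand":1,"slide":[0,0,-10.2],"yaw":0},{"hand":1,"slide":[0,0,-10.65],"yaw":0},{"hand":1,"slide":[-0.4,-0.12,-10.65],"yaw":0},{"hand":1,"slide":[-0.8,-0.24,-10.65],"yaw":0},{"hand":1,"slide":[-0.8,-0.24,-10.65],"yaw":0}]'; python3 -m inch '[{"hand":1,"slide":[-0.3,-0.09,0],"yaw":0},{"hand":1,"slide":[-0.3,-0.09,0],"yaw":0}]';python3 -m inch '[{"hand":1,"slide":[-0.3,-0.09,0],"yaw":0},{"hand":1,"slide":[-0.3,-0.09,0],"yaw":0}]'; python3 edge.py
```

```text
time_s: 31.12
tcp_pos: [0.5312, 0.2614, 0.1794]
ee_rot: [[-0.956, -0.293, 0.001], [-0.293, 0.956, 0.001], [-0.002, 0.001, -1.0]]
wrist_force: [-0.8, -0.3, -1.7]
gripper_width: 0.276
time_s: 31.38
tcp_pos: [0.529, 0.2609, 0.179]
ee_rot: [[-0.956, -0.293, 0.003], [-0.293, 0.956, 0.002], [-0.003, 0.001, -1.0]]
wrist_force: [1.2, 1.0, 0.2]
gripper_width: 0.274
time_s: 31.62
tcp_pos: [0.5276, 0.2609, 0.1795]
ee_rot: [[-0.956, -0.293, 0.007], [-0.293, 0.956, 0.004], [-0.008, 0.002, -1.0]]
wrist_force: [5.5, 1.5, -2.0]
gripper_width: 0.274
[34, 33, 33, 33, 32, 31, 31, 30, 31, 30, 33, 33, 59, 60, 59, 60, 59, 60, 59, 60]
```

```bash
cat > e2.py <<'E'
from h import *
im=capture("wrist");g=cv2.cvtColor(im,cv2.COLOR_BGR2GRAY);h=cv2.cvtColor(im,cv2.COLOR_BGR2HSV)
o=((h[...,0]>5)&(h[...,0]<18)&(h[...,1]>185)&(h[...,2]>45))[120:330,310:322].mean(1)>.5
r=np.flatnonzero(np.diff(np.r_[0,o.astype(int),0]))+120;print("orange runs",r.reshape(-1,2).tolist(),np.round(sense()["wrist_force"],1))
E
python3 e2.py
python3 -m inch '[{"hand":1,"slide":[-0.3,-0.09,-0.05],"yaw":0},{"hand":1,"slide":[-0.6,-0.18,-0.1],"yaw":0},{"hand":1,"slide":[-0.6,-0.18,-0.1],"yaw":0}]'; python3 e2.py
```

```text
orange runs [[220, 242], [248, 267], [295, 312]] [ 4.7  1.4 -0.9]
time_s: 32.1
tcp_pos: [0.5223, 0.2594, 0.1789]
ee_rot: [[-0.956, -0.294, 0.009], [-0.294, 0.956, 0.005], [-0.01, 0.002, -1.0]]
wrist_force: [6.6, 2.3, -1.1]
gripper_width: 0.27
orange runs [[225, 239], [243, 267], [295, 307]] [ 6.8  0.3 -1.2]
```

```bash
python3 -m inch '[{"hand":1,"slide":[-0.4,-0.12,-0.12],"yaw":0},{"hand":1,"slide":[-0.8,-0.24,-0.25],"yaw":0},{"hand":1,"slide":[-1.15,-0.35,-0.42],"yaw":0},{"hand":1,"slide":[-1.15,-0.35,-0.42],"yaw":0}]'; python3 e2.py;python3 -m inch '[{"hand":1,"slide":[-0.35,-0.11,-0.17],"yaw":0},{"hand":1,"slide":[-0.7,-0.21,-0.35],"yaw":0},{"hand":1,"slide":[-1.08,-0.33,-0.57],"yaw":0},{"hand":1,"slide":[-1.08,-0.33,-0.57],"yaw":0}]'; python3 e2.py; python3 tail.py|sed -n '3,8p'
```

```text
time_s: 32.65
tcp_pos: [0.5108, 0.2559, 0.1754]
ee_rot: [[-0.956, -0.294, 0.009], [-0.294, 0.956, 0.005], [-0.01, 0.002, -1.0]]
wrist_force: [6.7, 0.8, 2.3]
gripper_width: 0.273
orange runs [[230, 243], [244, 267]] [5.6 1.7 1.7]
time_s: 33.2
tcp_pos: [0.4996, 0.2525, 0.1698]
ee_rot: [[-0.956, -0.294, 0.008], [-0.294, 0.956, 0.005], [-0.009, 0.002, -1.0]]
wrist_force: [4.9, 1.2, 6.1]
gripper_width: 0.273
orange runs [[218, 267]] [5.  0.3 7.1]
40 tailbottom [315.7 201.7] tailtop [315.8 250.5] tip [0.5797 0.2771 0.0471] tcp->tip along 0.0827
45 tailbottom [315.7 207. ] tailtop [315.8 259.2] tip [0.5733 0.2752 0.04  ] tcp->tip along 0.076
50 tailbottom [315.8 213. ] tailtop [315.8 268.1] tip [0.5664 0.2731 0.0335] tcp->tip along 0.0688
55 tailbottom [315.8 219.7] tailtop [315.8 276.9] tip [0.559  0.2708 0.0277] tcp->tip along 0.061
60 tailbottom [315.8 227.1] tailtop [315.8 285.6] tip [0.5512 0.2684 0.0225] tcp->tip along 0.0527
65 tailbottom [315.8 235. ] tailtop [315.8 294.1] tip [0.5429 0.2658 0.0181] tcp->tip along 0.0441
```

```bash
python3 -m inch '[{"hand":1,"slide":[-0.25,-0.08,-0.2],"yaw":0},{"hand":1,"slide":[-0.5,-0.15,-0.38],"yaw":0},{"hand":1,"slide":[-0.5,-0.15,-0.38],"yaw":0}]'; python3 e2.py;python3 -m inch '[{"hand":1,"slide":[-0.25,-0.08,-0.2],"yaw":0},{"hand":1,"slide":[-0.5,-0.15,-0.4],"yaw":0},{"hand":1,"slide":[-0.5,-0.15,-0.4],"yaw":0}]'; python3 e2.py
```

```text
time_s: 33.67
tcp_pos: [0.4942, 0.2509, 0.1664]
ee_rot: [[-0.956, -0.294, 0.007], [-0.294, 0.956, 0.004], [-0.008, 0.002, -1.0]]
wrist_force: [3.4, 0.4, 9.0]
gripper_width: 0.274
orange runs [[212, 267]] [2.8 0.7 9.6]
time_s: 34.1
tcp_pos: [0.4886, 0.2492, 0.1621]
ee_rot: [[-0.956, -0.294, 0.005], [-0.294, 0.956, 0.003], [-0.006, 0.002, -1.0]]
wrist_force: [1.9, 0.5, 10.9]
gripper_width: 0.272
orange runs [[204, 262], [295, 305]] [1.6 1.3 9.7]
```

```bash
cat > seat.py <<'E'
from h import *
P=pose("wrist");c40,s40=np.cos(np.radians(40)),np.sin(np.radians(40))
d=np.array([.956,.292,0]);y=np.array([-.292,.956,0]);x=d*c40-np.array([0,0,s40]);z=d*s40+np.array([0,0,c40]);O=np.array([.4942,.2496,.1])
for s in(0,-5,-10): print(s,"tail bot/top",np.round(proj(P,O+x*(s/1000-.055)-.012*z),1),np.round(proj(P,O+x*(s/1000-.055)+.012*z),1))
im=capture("wrist");h=cv2.cvtColor(im,cv2.COLOR_BGR2HSV);v=h[150:330,308:324].reshape(180,16,3)
m=np.median(v,1).astype(int);print([(150+i,*m[i]) for i in range(30,150,4)])
o=(h[...,0]>5)&(h[...,0]<18)&(h[...,1]>185)&(h[...,2]>100);row=o[225:240].mean(0)>.5;c=np.flatnonzero(row);c=c[(c>250)&(c<380)];print("cols",c.min(),c.max())
E
python3 seat.py
```

```text
0 tail bot/top [313.3 190.7] [313.  238.8]
-5 tail bot/top [313.2 184.3] [312.9 233.4]
-10 tail bot/top [313.2 177.4] [312.9 227.5]
[(180, np.int64(10), np.int64(160), np.int64(75)), (184, np.int64(10), np.int64(154), np.int64(69)), (188, np.int64(10), np.int64(156), np.int64(69)), (192, np.int64(10), np.int64(159), np.int64(70)), (196, np.int64(10), np.int64(157), np.int64(69)), (200, np.int64(11), np.int64(150), np.int64(45)), (204, np.int64(11), np.int64(198), np.int64(109)), (208, np.int64(11), np.int64(199), np.int64(211)), (212, np.int64(11), np.int64(200), np.int64(212)), (216, np.int64(11), np.int64(200), np.int64(213)), (220, np.int64(11), np.int64(200), np.int64(214)), (224, np.int64(11), np.int64(200), np.int64(214)), (228, np.int64(11), np.int64(200), np.int64(215)), (232, np.int64(11), np.int64(200), np.int64(215)), (236, np.int64(11), np.int64(200), np.int64(215)), (240, np.int64(11), np.int64(200), np.int64(216)), (244, np.int64(11), np.int64(200), np.int64(126)), (248, np.int64(11), np.int64(201), np.int64(119)), (252, np.int64(11), np.int64(201), np.int64(119)), (256, np.int64(11), np.int64(206), np.int64(120)), (260, np.int64(11), np.int64(205), np.int64(113)), (264, np.int64(70), np.int64(64), np.int64(12)), (268, np.int64(30), np.int64(15), np.int64(35)), (272, np.int64(30), np.int64(9), np.int64(60)), (276, np.int64(20), np.int64(10), np.int64(74)), (280, np.int64(20), np.int64(17), np.int64(83)), (284, np.int64(28), np.int64(15), np.int64(89)), (288, np.int64(23), np.int64(15), np.int64(86)), (292, np.int64(15), np.int64(11), np.int64(43)), (296, np.int64(12), np.int64(204), np.int64(106))]
cols 285 345
```

```bash
cat > solve.py <<'E'
from h import *
import sys
from scipy.optimize import least_squares
rb,rt,w=map(float,sys.argv[1:4]);P=pose("wrist");O=np.array([.4942,.2496,.1]);d=np.array([.956,.292,0]);y=np.array([-.292,.956,0]);k=np.array([0,0,1.])
def f(q):
    a,z,th=q[0],q[1],np.radians(q[2]*1000);x=d*np.cos(th)-k*np.sin(th);n=d*np.sin(th)+k*np.cos(th);t=O+a*d+z*k-.055*x
    u=t+n*.0;W=np.linalg.norm(proj(P,u+.012*y)-proj(P,u-.012*y))
    return [proj(P,t-.012*n)[1]-rb,proj(P,t+.012*n)[1]-rt,W-w]
r=least_squares(f,[0,0,.045],x_scale=[.01,.01,.01]);a,z,th=r.x;c,s=np.cos(np.radians(40)),np.sin(np.radians(40))
print("mid along %.1f up %.1f mm theta %.1f; slope s %.1f n %.1f"%(a*1e3,z*1e3,th*1e3,(a*c-z*s)*1e3,(a*s+z*c)*1e3),r.cost)
E
python3 solve.py 203.5 262.5 61;python3 solve.py 203.5 262.5 60;python3 solve.py 203.5 262.5 62; python3 e2.py
```

```text
mid along -4.1 up 6.0 mm theta 50.4; slope s -7.0 n 2.0 4.67005655890839e-27
mid along -6.0 up 2.0 mm theta 54.1; slope s -5.9 n -2.3 1.0501316370302109e-26
mid along -2.7 up 9.6 mm theta 47.4; slope s -8.2 n 5.6 3.3927329811745276e-26
orange runs [[204, 262], [295, 305]] [ 1.3  0.8 10.8]
```

```bash
python3 -m inch '[{"hand":1,"slide":[-0.15,-0.05,-0.2],"yaw":0},{"hand":1,"slide":[-0.25,-0.08,-0.35],"yaw":0},{"hand":1,"slide":[-0.25,-0.08,-0.35],"yaw":0}]'; python3 e2.py;python3 -m inch '[{"hand":1,"slide":[-0.1,-0.03,-0.2],"yaw":0},{"hand":1,"slide":[-0.15,-0.05,-0.3],"yaw":0},{"hand":1,"slide":[-0.15,-0.05,-0.3],"yaw":0}]'; python3 seat.py | sed -n '1,3p;5p'; python3 e2.py
```

```text
time_s: 34.62
tcp_pos: [0.4855, 0.2482, 0.1589]
ee_rot: [[-0.956, -0.294, 0.004], [-0.294, 0.956, 0.002], [-0.004, 0.001, -1.0]]
wrist_force: [-1.3, -0.5, 14.7]
gripper_width: 0.274
orange runs [[199, 254], [264, 267], [295, 311]] [-1.2  1.4 13. ]
time_s: 35.05
tcp_pos: [0.4853, 0.2481, 0.1586]
ee_rot: [[-0.955, -0.295, 0.008], [-0.295, 0.955, 0.004], [-0.008, 0.001, -1.0]]
wrist_force: [-3.4, -1.7, 25.7]
gripper_width: 0.272
0 tail bot/top [313.4 200.1] [313.1 250.3]
-5 tail bot/top [313.4 193.9] [313.1 245.2]
-10 tail bot/top [313.4 187.2] [313.1 239.7]
cols 285 346
orange runs [[199, 255], [264, 267], [295, 311]] [-3.  -0.7 25.1]
```

```bash
python3 -m inch '[{"hand":1,"slide":[0.05,0.02,0.3],"yaw":0},{"hand":1,"slide":[0.05,0.02,0.3],"yaw":0}]'; python3 seat.py | sed -n '1,3p;5p'; python3 e2.py
```

```text
time_s: 35.4
tcp_pos: [0.4852, 0.2481, 0.159]
ee_rot: [[-0.956, -0.294, 0.005], [-0.294, 0.956, 0.003], [-0.006, 0.002, -1.0]]
wrist_force: [1.3, 0.1, 11.2]
gripper_width: 0.275
0 tail bot/top [313.3 200.2] [313.  250.1]
-5 tail bot/top [313.2 193.9] [312.9 245. ]
-10 tail bot/top [313.2 187.3] [312.9 239.5]
cols 285 346
orange runs [[199, 255], [264, 267], [295, 311]] [ 1.   0.4 11.8]
```

```bash
python3 solve.py 198.5 255 61.5
```

```text
mid along -5.8 up 7.3 mm theta 43.8; slope s -9.1 n 1.8 1.9412289155678659e-26
```

```bash
python3 -m inch '[{"hand":1,"slide":[0,0,0.15],"yaw":0},{"hand":0.7,"slide":[0,0,0.15],"yaw":0},{"hand":0.6,"slide":[0,0,0.15],"yaw":0},{"hand":0.5,"slide":[0,0,0.15],"yaw":0},{"hand":0.4,"slide":[0,0,0.15],"yaw":0},{"hand":0.4,"slide":[0,0,0.15],"yaw":0},{"hand":0.4,"slide":[0,0,0.15],"yaw":0}]'; python3 seat.py | sed -n '1,3p;5p'; python3 e2.py
```

```text
time_s: 36.38
tcp_pos: [0.4834, 0.2467, 0.1574]
ee_rot: [[-0.956, -0.292, -0.0], [-0.292, 0.956, -0.0], [0.0, -0.0, -1.0]]
wrist_force: [1.2, -0.2, -1.2]
gripper_width: 0.593
0 tail bot/top [315.1 206.1] [315.  256.8]
-5 tail bot/top [315.1 199.9] [315.  251.8]
-10 tail bot/top [315.1 193.4] [315.  246.5]
cols 285 346
orange runs [[205, 262], [295, 316]] [ 0.2 -0.  -0.1]
```

```bash
python3 -m inch '[{"hand":0.4,"slide":[0,0,1],"yaw":0},{"hand":0.3,"slide":[0,0,3],"yaw":0},{"hand":0.1,"slide":[0,0,8],"yaw":0},{"hand":0,"slide":[0,0,13],"yaw":0},{"hand":0,"slide":[8,2,16],"yaw":0},{"hand":0,"slide":[8,2,16],"yaw":0},{"hand":0,"slide":[8,2,16],"yaw":0},{"hand":0,"slide":[8,2,16],"yaw":0}]'
python3 - <<'E'
from h import *
d=np.array([.956,.292,0]);y=np.array([-.292,.956,0]);k=np.array([0,0,1.]);th=np.radians(40)
x=d*np.cos(th)-k*np.sin(th);z=d*np.sin(th)+k*np.cos(th);O=np.array([.4942,.2496,.1])
for n in("wrist","top","side"):
    P=pose(n);im=capture(n);h=cv2.cvtColor(im,cv2.COLOR_BGR2HSV);o=((h[...,0]>5)&(h[...,0]<20)&(h[...,1]>190)&(h[...,2]>70)).astype(np.uint8)
    C=np.array([proj(P,O+a*x+b*y+c*z) for a in(-.055,.055) for b in(-.012,.012) for c in(-.012,.012)]);hull=cv2.convexHull(C.astype(np.float32))
    M=np.zeros_like(o);cv2.fillConvexPoly(M,hull.astype(np.int32),1);near=cv2.dilate(M,np.ones((25,25)))
    obs=o&near;ys,xs=np.nonzero(obs);Y,X=np.nonzero(M)
    print(n,"obs",xs.min(),xs.max(),ys.min(),ys.max(),"c",xs.mean().round(1),ys.mean().round(1),"pred",X.min(),X.max(),Y.min(),Y.max(),"c",X.mean().round(1),Y.mean().round(1),"IoU",(obs&M).sum()/(obs|M).sum())
E
```

```text
time_s: 37.48
tcp_pos: [0.5626, 0.2664, 0.3171]
ee_rot: [[-0.956, -0.292, -0.001], [-0.292, 0.956, -0.001], [0.001, -0.0, -1.0]]
wrist_force: [0.2, -0.5, -0.5]
gripper_width: 1.001
wrist obs 306 335 55 159 c 320.7 107.8 pred 306 334 63 164 c 319.4 111.0 IoU 0.6683690840994212
top obs 239 258 181 214 c 245.9 194.9 pred 239 251 179 206 c 245.0 192.5 IoU 0.6936619718309859Traceback (most recent call last):
  File "<stdin>", line 9, in <module>
    return umr_minimum(a, axis, None, out, keepdims, initial, where)
ValueError: zero-size array to reduction operation minimum which has no identity
```

```bash
python3 - <<'E'
from h import *
P=pose("wrist");im=capture("wrist");h=cv2.cvtColor(im,cv2.COLOR_BGR2HSV)
d=np.array([.956,.292,0]);y=np.array([-.292,.956,0]);k=np.array([0,0,1.]);th=np.radians(40)
x=d*np.cos(th)-k*np.sin(th);z=d*np.sin(th)+k*np.cos(th);O=np.array([.4942,.2496,.1])
for n,a,c in(("tailbot",-55,-12),("tailtop",-55,12),("shouldertop",55,12),("tip",95,0),("lip",57,-6)):print(n,np.round(proj(P,O+a/1e3*x+c/1e3*z),1))
for r in range(48,190,2):print(r,h[r,314:327].mean(0).round().astype(int).tolist(),end="; ")
for r in(90,150):print("\n",r,[int(v) for v in h[r,296:345,1]])
E
```

```text
tailbot [320.2  63.2]
tailtop [320.4  79.7]
shouldertop [319.  164.3]
tip [318.6 177.3]
lip [318.9 153.8]
48 [10, 157, 82]; 50 [10, 158, 82]; 52 [10, 157, 78]; 54 [11, 162, 74]; 56 [12, 199, 207]; 58 [11, 200, 206]; 60 [11, 201, 207]; 62 [11, 201, 208]; 64 [11, 200, 209]; 66 [11, 201, 210]; 68 [11, 201, 210]; 70 [11, 200, 210]; 72 [17, 169, 218]; 74 [12, 191, 104]; 76 [52, 23, 22]; 78 [71, 38, 22]; 80 [37, 25, 23]; 82 [57, 24, 22]; 84 [10, 152, 57]; 86 [11, 201, 199]; 88 [11, 201, 198]; 90 [11, 202, 198]; 92 [11, 201, 199]; 94 [11, 202, 198]; 96 [11, 201, 199]; 98 [11, 201, 199]; 100 [11, 200, 199]; 102 [11, 202, 199]; 104 [11, 201, 199]; 106 [11, 201, 199]; 108 [11, 201, 199]; 110 [11, 201, 199]; 112 [11, 201, 199]; 114 [11, 200, 200]; 116 [11, 201, 199]; 118 [11, 200, 199]; 120 [11, 201, 199]; 122 [11, 201, 199]; 124 [11, 201, 199]; 126 [11, 201, 194]; 128 [11, 203, 170]; 130 [11, 203, 170]; 132 [11, 203, 170]; 134 [11, 202, 170]; 136 [11, 202, 170]; 138 [11, 203, 170]; 140 [11, 202, 170]; 142 [11, 202, 170]; 144 [11, 201, 170]; 146 [11, 200, 171]; 148 [11, 202, 170]; 150 [11, 202,
[... 184 characters left out ...]
0 [23, 110, 111]; 172 [13, 109, 107]; 174 [23, 115, 111]; 176 [16, 121, 118]; 178 [15, 124, 123]; 180 [15, 125, 122]; 182 [16, 125, 122]; 184 [15, 124, 128]; 186 [15, 125, 132]; 188 [15, 124, 128]; 
 90 [150, 148, 152, 157, 156, 157, 156, 158, 160, 156, 156, 182, 202, 201, 199, 200, 200, 200, 202, 205, 201, 202, 202, 203, 200, 200, 200, 202, 202, 200, 201, 201, 199, 199, 202, 202, 202, 203, 201, 172, 149, 157, 157, 153, 149, 160, 166, 166, 160]

 150 [156, 156, 156, 163, 166, 162, 154, 148, 147, 164, 161, 177, 166, 188, 204, 201, 200, 201, 201, 204, 200, 201, 201, 204, 201, 204, 201, 203, 200, 204, 201, 202, 207, 203, 208, 207, 181, 168, 163, 165, 150, 166, 171, 162, 161, 159, 159, 159, 157]
```

```bash
python3 - <<'E'
from h import *
P=pose("wrist");im=capture("wrist");h=cv2.cvtColor(im,cv2.COLOR_BGR2HSV)
d=np.array([.956,.292,0]);y=np.array([-.292,.956,0]);k=np.array([0,0,1.]);O=np.array([.4942,.2496,0])
for a in(-75,75):
  for b in(-45,0,45):print(a,b,np.round(proj(P,O+a/1e3*d+b/1e3*y+.014*k),1))
print(sense()["tcp_pos"])
for c in(300,345):print(c,[(r,h[r,c-3:c+4].mean(0).round().astype(int).tolist()) for r in range(20,72,3)])
r=100;print([ (c,h[r-2:r+3,c].mean(0).round().astype(int).tolist()) for c in list(range(270,300,3))+list(range(342,378,3))])
w=(h[...,1]<60)&(h[...,2]>120);w[:20]=0;w[210:]=0;w[:,:250]=0;w[:,400:]=0
n,l,s,c=cv2.connectedComponentsWithStats(w.astype(np.uint8));print([(s[i][4],c[i].round(1).tolist()) for i in range(1,n) if s[i][4]>12])
E
```

```text
-75 -45 [282.2  54.9]
-75 0 [318.9  54.9]
-75 45 [355.5  55. ]
75 -45 [285.6 174.8]
75 0 [318.4 174.8]
75 45 [351.2 174.9]
[0.56283216 0.26666929 0.31753461]
300 [(20, [15, 123, 199]), (23, [16, 125, 198]), (26, [15, 124, 209]), (29, [15, 124, 212]), (32, [15, 124, 209]), (35, [15, 123, 212]), (38, [15, 124, 205]), (41, [15, 123, 201]), (44, [15, 123, 207]), (47, [15, 124, 203]), (50, [15, 124, 214]), (53, [15, 124, 210]), (56, [11, 156, 92]), (59, [11, 164, 106]), (62, [10, 160, 97]), (65, [11, 165, 92]), (68, [10, 162, 67]), (71, [10, 164, 53])]
345 [(20, [15, 121, 154]), (23, [16, 124, 165]), (26, [15, 123, 184]), (29, [15, 123, 195]), (32, [15, 124, 188]), (35, [15, 123, 197]), (38, [16, 123, 195]), (41, [15, 123, 208]), (44, [15, 123, 207]), (47, [15, 123, 202]), (50, [15, 124, 205]), (53, [15, 122, 204]), (56, [15, 137, 138]), (59, [13, 157, 178]), (62, [13, 158, 166]), (65, [21, 64, 189]), (68, [25, 32, 198]), (71, [14, 103, 129])]
[(270, [15, 123, 213]), (273, [15, 124, 214]), (276, [16, 124, 215]), (279, [15, 125, 214]), (282, [15, 126, 207]), (285, [13, 157, 161]), (288, [13, 157, 171]), (291, [13, 158, 186]), (294, [13, 158, 181]), (297, [13, 157, 184]), (342, [13, 157, 159]), (345, [13, 158, 167]), (348, [13, 157, 167]), (351, [13, 157, 157]), (354, [17, 120, 218]), (357, [16, 122, 217]), (360, [16, 122, 214]), (363, [15, 122, 211]), (366, [15, 124, 209]), (369, [15, 123, 210]), (372, [16, 125, 200]), (375, [15, 124, 191])]
[(np.int32(48), [291.0, 68.2]), (np.int32(34), [345.5, 67.6]), (np.int32(40), [293.0, 164.8]), (np.int32(37), [342.0, 165.0])]
```

```bash
python3 - <<'E'
from h import *
from scipy.optimize import least_squares
P=pose("wrist");O=np.array([.4942,.2496,.1]);d=np.array([.956,.292,0]);k=np.array([0,0,1.])
def rows(a,z,th):
    th=np.radians(th);x=d*np.cos(th)-k*np.sin(th);n=d*np.sin(th)+k*np.cos(th);M=O+a*d+z*k
    return np.array([proj(P,M-.055*x-.012*n)[1],proj(P,M-.055*x+.012*n)[1],proj(P,M+.055*x+.012*n)[1]])
c,s=np.cos(np.radians(40)),np.sin(np.radians(40))
for q in(0,-3,-6,-9,-12):print(q,rows(q*c/1e3,-q*s/1e3,40).round(1))
ob=np.array([55,73,159.5])
r=least_squares(lambda q:rows(q[0],q[1],q[2]*1000)-ob,[0,0,.04],x_scale=.01);print(r.x*1e3,r.cost)
E
```

```text
0 [ 62.7  79.2 164. ]
-3 [ 59.5  76.  162.3]
-6 [ 56.3  72.8 160.6]
-9 [ 52.9  69.4 158.8]
-12 [ 49.6  66.  157. ]
[-5.35927868  9.77474773 42.25073734] 2.751546837410889e-27
```

```bash
python3 -m inch '[{"hand":0.4,"slide":[-4,-1,0],"yaw":0},{"hand":0.4,"slide":[-8,-2,-3],"yaw":0},{"hand":0.4,"slide":[-8,-2,-8],"yaw":0},{"hand":0.4,"slide":[-8,-2,-13],"yaw":0},{"hand":0.4,"slide":[-8,-2,-15.5],"yaw":0},{"hand":1,"slide":[-8,-2,-15.5],"yaw":0},{"hand":1,"slide":[-8,-2,-15.5],"yaw":0},{"hand":1,"slide":[-8,-2,-15.5],"yaw":0},{"hand":1,"slide":[-8,-2,-15.5],"yaw":0},{"hand":1,"slide":[-8,-2,-15.5],"yaw":0}]'; python3 -m inch '[{"hand":1,"slide":[0,0,0],"yaw":0},{"hand":1,"slide":[0,0,0],"yaw":0}]'; python3 seat.py|head -3; python3 e2.py
```

```text
time_s: 38.98
tcp_pos: [0.484, 0.2472, 0.1636]
ee_rot: [[-0.956, -0.293, 0.002], [-0.293, 0.956, 0.001], [-0.002, 0.001, -1.0]]
wrist_force: [0.2, 0.5, 3.8]
gripper_width: 0.268
time_s: 39.22
tcp_pos: [0.484, 0.2472, 0.1635]
ee_rot: [[-0.956, -0.293, 0.002], [-0.293, 0.956, 0.001], [-0.002, 0.001, -1.0]]
wrist_force: [-0.5, -0.0, 5.3]
gripper_width: 0.277
0 tail bot/top [314.4 200.4] [314.2 248.3]
-5 tail bot/top [314.4 194.3] [314.2 243.2]
-10 tail bot/top [314.3 187.9] [314.2 237.8]
orange runs [[199, 252], [262, 267], [295, 308]] [-1.5  0.8  5.6]
```

```bash
python3 -m inch '[{"hand":1,"slide":[0.15,0.04,-0.06],"yaw":0},{"hand":1,"slide":[0.29,0.09,-0.19],"yaw":0},{"hand":1,"slide":[0.29,0.09,-0.19],"yaw":0}]'; python3 -m inch '[{"hand":1,"slide":[0.15,0.04,-0.13],"yaw":0},{"hand":1,"slide":[0.15,0.04,-0.13],"yaw":0}]'; python3 -m inch '[{"hand":1,"slide":[0.15,0.04,-0.13],"yaw":0},{"hand":1,"slide":[0.15,0.04,-0.13],"yaw":0}]'; python3 e2.py
```

```text
time_s: 39.7
tcp_pos: [0.4859, 0.2474, 0.1629]
ee_rot: [[-0.956, -0.293, -0.0], [-0.293, 0.956, -0.001], [0.001, -0.001, -1.0]]
wrist_force: [-7.7, -0.7, 15.4]
gripper_width: 0.274
time_s: 39.95
tcp_pos: [0.4875, 0.2477, 0.1619]
ee_rot: [[-0.956, -0.293, 0.0], [-0.293, 0.956, -0.001], [0.0, -0.001, -1.0]]
wrist_force: [-7.9, -1.8, 16.5]
gripper_width: 0.272
time_s: 40.2
tcp_pos: [0.4903, 0.2491, 0.1598]
ee_rot: [[-0.956, -0.293, 0.004], [-0.293, 0.956, 0.002], [-0.004, 0.001, -1.0]]
wrist_force: [1.7, -0.1, 4.4]
gripper_width: 0.276
orange runs [[195, 247], [258, 267], [295, 311]] [1.2 0.1 5.3]
```

```bash
python3 -m inch '[{"hand":0.7,"slide":[0,0,0],"yaw":0},{"hand":0.5,"slide":[0,0,0],"yaw":0},{"hand":0.4,"slide":[0,0,0],"yaw":0},{"hand":0.4,"slide":[0,0,0],"yaw":0},{"hand":0.4,"slide":[0,0,3],"yaw":0},{"hand":0.4,"slide":[0,0,8],"yaw":0},{"hand":0.4,"slide":[0,0,13],"yaw":0},{"hand":0.4,"slide":[7.3,1.8,15.7],"yaw":0},{"hand":0.4,"slide":[7.3,1.8,15.7],"yaw":0},{"hand":0.4,"slide":[7.3,1.8,15.7],"yaw":0}]'
cat > far.py <<'E'
from h import *
from scipy.optimize import least_squares
s=sense();P=pose("wrist");im=capture("wrist");h=cv2.cvtColor(im,cv2.COLOR_BGR2HSV);m=np.median(h[:,314:327],1)
print(s["tcp_pos"]);O=np.array([.4942,.2496,.1]);d=np.array([.956,.292,0]);y=np.array([-.292,.956,0]);k=np.array([0,0,1.])
o=(m[:,1]>190)&(m[:,2]>140);r=np.flatnonzero(np.diff(np.r_[0,o[:215].astype(int),0]));print("runs",r.reshape(-1,2).tolist())
for a in(-75,75):print("foot",proj(P,O+a/1e3*d+.03*y-.086*k).round(1))
f=np.median(h[:,340:346],1).astype(int);f=(f[:,1]>140);print("foot rows",np.flatnonzero(f[:215])[[0,-1]])
c,sn=np.cos(np.radians(40)),np.sin(np.radians(40))
for q in(0,-4,-8,4):
    M=O+q/1e3*(c*d-sn*k);x=d*c-k*sn;n=d*sn+k*c
    print(q,[proj(P,M+a*x+b*n)[1].round(1) for a,b in((-.055,-.012),(-.055,.012),(.055,.012),(.095,0))])
for row in(70,110,150):
    z=np.flatnonzero(h[row,290:350,1]>190)+290;print(row,z.min(),z.max())
np.save("far.npy",im)
E
python3 far.py
```

```text
time_s: 41.5
tcp_pos: [0.5631, 0.2666, 0.3144]
ee_rot: [[-0.957, -0.292, -0.0], [-0.292, 0.957, -0.0], [0.0, 0.0, -1.0]]
wrist_force: [-0.7, -0.7, -0.2]
gripper_width: 0.6
[0.5631074  0.26658352 0.31439055]
runs [[67, 81], [84, 85], [95, 163], [166, 168]]
foot [343.4  54.1]
foot [340.5 175. ]
foot rows [ 56 175]
0 [np.float64(61.9), np.float64(78.5), np.float64(164.3), np.float64(177.3)]
-4 [np.float64(57.5), np.float64(74.2), np.float64(162.0), np.float64(175.4)]
-8 [np.float64(53.1), np.float64(69.7), np.float64(159.6), np.float64(173.4)]
4 [np.float64(66.1), np.float64(82.8), np.float64(166.5), np.float64(179.2)]
70 302 334
110 308 333
150 309 331
```

```bash
python3 - <<'E'
from h import *
from scipy.optimize import least_squares
P=pose("wrist");im=np.load("far.npy");O=np.array([.4942,.2496,.1]);d=np.array([.956,.292,0]);k=np.array([0,0,1.])
def rows(a,z,th):
    th=np.radians(th);x=d*np.cos(th)-k*np.sin(th);n=d*np.sin(th)+k*np.cos(th);M=O+a*d+z*k
    return np.array([proj(P,M+p*x+q*n)[1] for p,q in((-.055,-.012),(-.055,.012),(.055,.012))])
c,s=np.cos(np.radians(40)),np.sin(np.radians(40))
for ob in([66,84.5,167.5],[65,83.5,166.5],[66,83.5,167.5]):
    r=least_squares(lambda q:rows(q[0],q[1],q[2]*1000)-ob,[0,0,.04],x_scale=.01).x*1e3;print(r.round(1),"s",r[0]*c-r[1]*s,"n",r[0]*s+r[1]*c)
h=cv2.cvtColor(im,cv2.COLOR_BGR2HSV)
for r in range(62,90):print(r,np.median(h[r,314:327],0).astype(int).tolist(),end=";")
print()
for r in range(158,200,2):print(r,h[r,304:336,2].tolist())
t=np.load("far.npy")
# width of body edges near tail & shoulder rows
for r in(70,76,100,120,140,160,166):
    z=np.flatnonzero((h[r,290:350,1]>188)&(h[r,290:350,2]>120))+290;print(r,(z.min(),z.max()) if len(z) else None)
E
```

```text
[ 2.4  7.9 42.3] s -3.2866712965161184 n 7.5829986445598845
[ 1.4  7.3 42.5] s -3.6024169383764977 n 6.5203991777268655
[ 2.3  3.5 40.9] s -0.5434172784967244 n 4.177412930492214
62 [10, 161, 79];63 [10, 158, 79];64 [10, 163, 79];65 [10, 159, 81];66 [11, 177, 112];67 [12, 198, 217];68 [11, 200, 213];69 [11, 201, 214];70 [11, 200, 216];71 [11, 200, 217];72 [11, 201, 216];73 [11, 201, 217];74 [11, 200, 219];75 [11, 200, 218];76 [11, 199, 219];77 [11, 201, 218];78 [11, 201, 219];79 [11, 199, 219];80 [11, 199, 220];81 [13, 189, 227];82 [17, 170, 227];83 [14, 184, 223];84 [11, 191, 166];85 [30, 20, 25];86 [30, 20, 24];87 [75, 22, 24];88 [50, 22, 25];89 [45, 21, 24];
158 [72, 85, 99, 173, 162, 109, 175, 187, 188, 187, 186, 188, 190, 187, 185, 185, 186, 186, 188, 186, 184, 186, 185, 187, 186, 186, 164, 122, 112, 57, 57, 55]
160 [114, 179, 175, 173, 163, 107, 176, 188, 187, 186, 187, 187, 187, 187, 187, 187, 187, 187, 188, 186, 186, 187, 184, 186, 186, 184, 164, 138, 161, 148, 104, 62]
162 [176, 176, 176, 174, 162, 102, 168, 182, 182, 185, 184, 183, 184, 182, 181, 186, 183, 182, 181, 182, 18
[... 2525 characters left out ...]
5, 135, 135, 132, 136, 134, 133, 134, 135, 134, 135, 139, 137, 138, 137, 139, 137, 136, 137, 136, 136, 133, 134, 130, 132, 131]
196 [130, 133, 133, 136, 137, 135, 135, 135, 133, 136, 136, 137, 138, 134, 136, 136, 135, 135, 136, 136, 134, 134, 136, 135, 136, 137, 139, 139, 137, 137, 137, 136]
198 [135, 133, 133, 133, 130, 127, 129, 132, 131, 132, 133, 133, 136, 135, 137, 138, 141, 139, 137, 137, 136, 138, 135, 132, 135, 135, 136, 135, 138, 135, 136, 139]
70 (np.int64(308), np.int64(334))
76 (np.int64(307), np.int64(334))
100 (np.int64(308), np.int64(334))
120 (np.int64(308), np.int64(332))
140 (np.int64(309), np.int64(331))
160 (np.int64(310), np.int64(330))
166 (np.int64(313), np.int64(329))
```

```bash
cat > fit.py <<'E'
from h import *
from scipy.optimize import least_squares
P=pose("wrist");O=np.array([.4942,.2496,.1]);d=np.array([.956,.292,0]);y=np.array([-.292,.956,0]);k=np.array([0,0,1.]);c,s=np.cos(np.radians(40)),np.sin(np.radians(40))
def f(q):
    a,z,th=q[0],q[1],q[2]*10;x=d*np.cos(th)-k*np.sin(th);n=d*np.sin(th)+k*np.cos(th);M=O+a*d+z*k
    R=[proj(P,M+p*x+r*n)[1] for p,r in((-.055,-.012),(-.055,.012),(.055,.012),(.098,0))]
    W=[np.linalg.norm(proj(P,M+p*x+.012*n+.012*y)-proj(P,M+p*x+.012*n-.012*y)) for p in(-.053,.045)]
    return np.array(R+W)
print("seat",f([0,0,.0698]).round(1),"s+6",f([.0046,-.0039,.0698]).round(1))
import sys
ob=np.array(list(map(float,sys.argv[1:7])))
r=least_squares(lambda q:f(q)-ob,[0,0,.07],x_scale=.01);q=r.x;print("along %.1f z %.1f th %.1f"%(q[0]*1e3,q[1]*1e3,np.degrees(q[2]*10)),"s %.1f n %.1f"%((q[0]*c-q[1]*s)*1e3,(q[0]*s+q[1]*c)*1e3),"res",r.fun.round(1))
E
python3 fit.py 66 84 169 185.3 27.7 20.8
```

```text
seat [ 63.4  80.1 165.5 179.9  28.6  21.5] s+6 [ 69.7  86.4 168.8 182.7  28.1  21.2]
along 3.6 z -0.5 th 38.0 s 3.1 n 1.9 res [ 1.1 -1.   0.5 -0.7  0.7  0.7]
```

```bash
python3 fit.py 55.5 73.5 160 175.5 28 21.5; python3 fit.py 66 84 169 185.3 27.7 20.8; python3 - <<'E'
from h import *
# lip/cheek look: triangulate features in w3 (empty rest): low-cheek and high-cheek ends seen in crop
d=np.load("w3.npz");P=(d["K"],d["R"],d["t"]);O=np.array([.4942,.2496,.1]);dd=np.array([.956,.292,0]);k=np.array([0,0,1.]);x=dd*np.cos(np.radians(40))-k*np.sin(np.radians(40));n=dd*np.sin(np.radians(40))+k*np.cos(np.radians(40))
y=np.array([-.292,.956,0])
for s in(-63,-37.5,0,37.5,55,63):
    print(s,[((proj(P,O+s/1e3*x-.012*n+b*y)-[335,40])*[4.5,3.7]).round() for b in(-.006,.006)])
E
```

```text
seat [ 63.4  80.1 165.5 179.9  28.6  21.5] s+6 [ 69.7  86.4 168.8 182.7  28.1  21.2]
along -5.8 z -0.5 th 40.2 s -4.2 n -4.1 res [ 0.8 -0.7  0.2 -0.4  0.8  0.1]
seat [ 63.4  80.1 165.5 179.9  28.6  21.5] s+6 [ 69.7  86.4 168.8 182.7  28.1  21.2]
along 3.6 z -0.5 th 38.0 s 3.1 n 1.9 res [ 1.1 -1.   0.5 -0.7  0.7  0.7]
-63 [array([359.,  71.]), array([427.,  66.])]
-37.5 [array([330., 172.]), array([392., 168.])]
0 [array([295., 295.]), array([351., 291.])]
37.5 [array([267., 393.]), array([317., 390.])]
55 [array([256., 433.]), array([303., 429.])]
63 [array([251., 450.]), array([298., 446.])]
```

```bash
python3 -m inch '[{"hand":0.4,"slide":[-7.3,-1.8,-3],"yaw":0},{"hand":0.4,"slide":[-7.3,-1.8,-6],"yaw":0},{"hand":0.4,"slide":[-7.3,-1.8,-11],"yaw":0},{"hand":0.4,"slide":[-7.3,-1.8,-14.5],"yaw":0},{"hand":0.4,"slide":[-7.3,-1.8,-15.4],"yaw":0},{"hand":1,"slide":[-7.3,-1.8,-15.4],"yaw":0},{"hand":1,"slide":[-7.3,-1.8,-15.4],"yaw":0},{"hand":1,"slide":[-7.3,-1.8,-15.4],"yaw":0},{"hand":1,"slide":[-7.3,-1.8,-15.4],"yaw":0},{"hand":1,"slide":[-7.3,-1.8,-15.4],"yaw":0}]'; python3 -m inch '[{"hand":1,"slide":[0,0,0],"yaw":0},{"hand":1,"slide":[0.25,0.08,0.31],"yaw":0},{"hand":1,"slide":[-0.2,-0.06,0.75],"yaw":0},{"hand":1,"slide":[-0.7,-0.21,1.15],"yaw":0},{"hand":1,"slide":[-0.7,-0.21,1.15],"yaw":0}]'; python3 -m inch '[{"hand":1,"slide":[-0.12,-0.04,-0.15],"yaw":0},{"hand":1,"slide":[-0.25,-0.08,-0.31],"yaw":0},{"hand":1,"slide":[-0.25,-0.08,-0.31],"yaw":0}]'
```

```text
time_s: 42.8
tcp_pos: [0.4898, 0.2487, 0.1619]
ee_rot: [[-0.956, -0.293, 0.001], [-0.293, 0.956, 0.001], [-0.001, 0.0, -1.0]]
wrist_force: [-1.3, 0.2, 4.2]
gripper_width: 0.274
time_s: 43.42
tcp_pos: [0.4821, 0.2463, 0.1728]
ee_rot: [[-0.956, -0.293, 0.0], [-0.293, 0.956, 0.0], [-0.001, 0.0, -1.0]]
wrist_force: [-0.0, 0.6, -0.5]
gripper_width: 0.278
time_s: 43.8
tcp_pos: [0.4811, 0.2464, 0.1701]
ee_rot: [[-0.956, -0.293, 0.003], [-0.293, 0.956, 0.002], [-0.004, 0.001, -1.0]]
wrist_force: [5.9, 0.9, 0.7]
gripper_width: 0.275
```

```bash
python3 -m inch '[{"hand":1,"slide":[-0.06,-0.02,-0.15],"yaw":0},{"hand":1,"slide":[-0.06,-0.02,-0.3],"yaw":0},{"hand":1,"slide":[-0.06,-0.02,-0.3],"yaw":0}]'; python3 e2.py; python3 seat.py | head -3
```

```text
time_s: 44.18
tcp_pos: [0.4812, 0.2466, 0.1682]
ee_rot: [[-0.956, -0.294, 0.005], [-0.294, 0.956, 0.003], [-0.006, 0.001, -1.0]]
wrist_force: [4.7, 0.6, 5.0]
gripper_width: 0.274
orange runs [[201, 251], [261, 267], [295, 312]] [5.3 0.7 6. ]
0 tail bot/top [313.9 203. ] [313.7 249.3]
-5 tail bot/top [313.9 197.3] [313.7 244.6]
-10 tail bot/top [313.9 191.2] [313.7 239.5]
```

```bash
python3 -m inch '[{"hand":0.7,"slide":[0,0,0],"yaw":0},{"hand":0.5,"slide":[0,0,0],"yaw":0},{"hand":0.4,"slide":[0,0,0],"yaw":0},{"hand":0.4,"slide":[0,0,0],"yaw":0},{"hand":0.4,"slide":[0,0,3],"yaw":0},{"hand":0.4,"slide":[0,0,8],"yaw":0},{"hand":0.4,"slide":[1,0.3,13],"yaw":0},{"hand":0.4,"slide":[8,2,15],"yaw":0},{"hand":0.4,"slide":[8,2,15],"yaw":0},{"hand":0.4,"slide":[8,2,15],"yaw":0}]'; python3 far.py; python3 - <<'E'
import cv2,numpy as np
im=np.load("far.npy");h=cv2.cvtColor(im,cv2.COLOR_BGR2HSV)
for r in range(150,192,1):print(r,np.median(h[r,317:323],0).astype(int).tolist(),end=";")
E
```

```text
time_s: 45.52
tcp_pos: [0.5585, 0.2647, 0.3141]
ee_rot: [[-0.957, -0.291, -0.005], [-0.291, 0.957, -0.003], [0.006, -0.001, -1.0]]
wrist_force: [-1.0, 0.1, -0.5]
gripper_width: 0.605
[0.55846932 0.26465748 0.31410826]
runs [[64, 79], [93, 162], [165, 167]]
foot [343.9  60. ]
foot [341.  179.8]
foot rows [ 62 179]
0 [np.float64(69.3), np.float64(86.1), np.float64(169.7), np.float64(182.3)]
-4 [np.float64(65.1), np.float64(81.9), np.float64(167.5), np.float64(180.4)]
-8 [np.float64(60.8), np.float64(77.6), np.float64(165.2), np.float64(178.5)]
4 [np.float64(73.4), np.float64(90.2), np.float64(171.9), np.float64(184.2)]
70 309 336
110 309 335
150 310 332
150 [11, 199, 182];151 [11, 202, 182];152 [11, 200, 182];153 [11, 200, 182];154 [11, 201, 182];155 [11, 201, 182];156 [11, 201, 181];157 [11, 201, 181];158 [11, 199, 182];159 [11, 201, 182];160 [11, 200, 182];161 [11, 201, 173];162 [15, 52, 21];163 [13, 89, 29];164 [12, 184, 86];165 [11, 202, 182];166 [11, 188, 187];167 [18, 54, 111];168 [25, 27, 123];169 [27, 27, 122];170 [25, 28, 121];171 [25, 27, 121];172 [23, 26, 123];173 [23, 28, 124];174 [25, 26, 125];175 [24, 28, 121];176 [20, 32, 80];177 [30, 32, 58];178 [13, 14, 57];179 [22, 17, 55];180 [27, 36, 53];181 [16, 46, 49];182 [16, 84, 66];183 [15, 119, 118];184 [15, 122, 129];185 [15, 122, 127];186 [15, 125, 129];187 [15, 123, 132];188 [16, 124, 136];189 [16, 123, 139];190 [15, 122, 142];191 [15, 122, 142];
```

```bash
python3 fit.py 63.5 82 167 182.5 27.5 21.5; python3 fit.py 63.5 80.5 166.5 182.3 28 21.5
```

```text
seat [ 70.   86.8 170.2 184.1  28.4  21.4] s+6 [ 76.1  92.9 173.4 186.8  27.8  21.1]
along -4.0 z 1.3 th 39.4 s -3.9 n -1.6 res [ 1.2 -1.   0.3 -0.5  1.1  0.1]
seat [ 70.   86.8 170.2 184.1  28.4  21.4] s+6 [ 76.1  92.9 173.4 186.8  27.8  21.1]
along -4.5 z -0.4 th 38.8 s -3.2 n -3.2 res [ 0.5 -0.5  0.3 -0.4  0.4  0. ]
```

```bash
python3 - <<'E'
from h import *
a=cv2.imread("pics/top0.png").astype(int);b=capture("top").astype(int);D=cv2.GaussianBlur(np.abs(a-b).max(2).astype(np.uint8),(3,3),0)
for n,(x,y) in dict(jar=(300,141),offcut=(340,143),tube=(457,203),block=(455,167),driver=(187,175),tape=(186,214),panel=(390,200),rest=(250,195)).items():
    w=D[y-14:y+15,x-14:x+15];print(n,(w>40).sum(),w.max())
s1=cv2.imread("pics/side0.png").astype(int);s2=capture("side").astype(int);E=np.abs(s1-s2).max(2)
for n,(x,y) in dict(jar=(273,203),offcut=(303,192),driver=(200,292),tape=(223,310),panel=(373,197),block=(390,156)).items():print("side",n,(E[y-12:y+13,x-12:x+13]>40).sum())
print(sense()["time_s"])
E
```

```text
jar 0 5
offcut 0 6
tube 96 72
block 0 7
driver 584 144
tape 765 122
panel 0 7
rest 127 84
side jar 0
side offcut 0
side driver 126
side tape 126
side panel 0
side block 379
45.675
```

```bash
python3 - <<'E'
from h import *
for nm in("top","side"):
    A=cv2.imread(f"pics/{nm}0.png");B=capture(nm)
    for lab,box,lo,hi in (("driver",dict(top=(170,140,205,205),side=(175,260,215,315)),170,8),("tape",dict(top=(170,198,205,228),side=(205,290,245,330)),20,34)):
        x0,y0,x1,y1=box[nm]
        for im in(A,B):
            h=cv2.cvtColor(im[y0:y1,x0:x1],cv2.COLOR_BGR2HSV);H=h[...,0].astype(int)
            m=(((H>=lo)|(H<=hi)) if lo>hi else ((H>=lo)&(H<=hi)))&(h[...,1]>150)
            Y,X=np.nonzero(m);print(nm,lab,len(X),X.mean().round(1),Y.mean().round(1),X.min(),X.max(),Y.min(),Y.max(),h[...,2].mean().round())
E
```

```text
top driver 172 14.4 46.2 9 20 33 59 166.0
top driver 72 15.7 43.9 11 19 36 51 121.0
top tape 188 15.6 15.3 8 25 7 24 158.0<stdin>:9: RuntimeWarning: Mean of empty slice.
  ret = ret.dtype.type(ret / rcount)
Traceback (most recent call last):
ValueError: zero-size array to reduction operation minimum which has no identity
```

```bash
python3 -m inch '[{"hand":0.4,"slide":[0,-6,1],"yaw":0},{"hand":0.4,"slide":[0,-12,1],"yaw":0},{"hand":0.4,"slide":[0,-18,1],"yaw":0},{"hand":0.4,"slide":[0,-24,1],"yaw":0},{"hand":0.4,"slide":[0,-30,1],"yaw":0},{"hand":0.4,"slide":[0,-36,1],"yaw":0},{"hand":0.4,"slide":[0,-42,1],"yaw":0},{"hand":0.4,"slide":[0,-42,1],"yaw":0},{"hand":0.4,"slide":[0,-42,1],"yaw":0},{"hand":0.4,"slide":[0,-42,1],"yaw":0}]'; python3 - <<'E'
from h import *
a=cv2.imread("pics/top0.png").astype(int);b=capture("top").astype(int);D=np.abs(a-b).max(2)
for n,(x,y) in dict(jar=(300,141),driver=(187,175),tape=(186,214),decoy=(250,260)).items():
    w=D[y-14:y+15,x-14:x+15];print(n,(w>40).sum(),w.max())
B=b.astype(np.uint8);h=cv2.cvtColor(B,cv2.COLOR_BGR2HSV)[165:225,225:275];m=(h[...,0]>9)&(h[...,0]<16)&(h[...,1]>185)&(h[...,2]>110);Y,X=np.nonzero(m);print("stylus top px",X.min()+225,X.max()+225,Y.min()+165,Y.max()+165,len(X))
P=pose("top");O=np.array([.4942,.2496,.1]);d=np.array([.956,.292,0]);k=np.array([0,0,1.]);x=d*.766-k*.643;n=d*.643+k*.766
for s in(0,-4,4):print(s,[proj(P,O+(s/1e3+q)*x+r*n).round(1).tolist() for q,r in((-.055,-.012),(.055,.012))])
E
```

```text
time_s: 46.98
tcp_pos: [0.5592, -0.1533, 0.3265]
ee_rot: [[-0.956, -0.294, -0.0], [-0.294, 0.956, 0.0], [0.0, 0.0, -1.0]]
wrist_force: [0.4, 0.8, -0.1]
gripper_width: 0.598
jar 679 131
driver 0 17
tape 0 15
decoy 15 75
stylus top px 237 264 177 213 228
0 [[248.3, 205.7], [242.9, 180.7]]
-4 [[248.4, 206.4], [243.0, 181.4]]
4 [[248.2, 204.9], [242.8, 180.0]]
```

Nothing on the bench has shifted: the tape, screwdriver, block and offcut each match the first picture in at least one view. The jar matched in the previous check; it is only hidden by the arm now. The stylus lies in the rest and the robot is clear of it.

```bash
python3 -c "
from station import *
print(finish_job())"
```

```text
the job is handed in; nothing more can be done
None
```

The job is handed in at about 47 s of the 72 allowed. The seam was traced and the stylus is back in the sloping rest, tip down the slope. No verdict was reported.

**First laying and regrip:** I laid the stylus in the rest and let go. I took it again near the middle of its body. Because the tool can only point straight down, I turned the stylus to about 14° off upright by pushing its tip against the rest's foot.

**Seam:** I touched the red dot at about 1.5 N and pressed the plunger in about 4 mm. I then drew it at 3 cm/s through the corner to the blue dot. My last estimate put the tip within 1 mm of the blue dot. I could not see the tip while drawing. Its place in the grip came from the camera views and the touch height, good to about 2 mm.

**Laying back:** After the first release the stylus looked about 5 mm short of where I expected the lip, so I nudged it down. That pushed it partly over the lip. I took it again, moved it back up the slope and let go, and it slid down.

**Last checks:**
- **Stylus in the rest:** The fit put it within about 1 mm of where it lay before the nudge, at 39° to level. That agrees with the shoulder resting on the lip, though it is about 4 mm up the slope from my own estimate of the seat.
- **Top camera:** This check did not settle it. The colour mask also picked up the rest's wood, so its outline was too wide.
- **Bystanders:** Jar, offcut, block, tape measure and screwdriver showed no change against the first pictures. The tube's area differed in places, which I put down to the arm's shadow having moved off it, but I did not check further.

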